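# Run a batch of driver modules through the scanner arch on their carrier

### The arm

A 6-joint arm with a two-finger parallel gripper is mounted at the origin on the work surface. World frame = base frame: x ahead of the robot, y to its left, z up, the work surface at z = 0. Lengths are in mm, angles in degrees, forces in N, time in s.
With the tool pointing down it reaches from about 350 to 850 mm from the base axis. Payload 8.1 kg.
Tool frame: the origin (TCP) lies on the centre line of the jaws, within the pads' length; the fingertips stand 14 mm ahead of it and the grasp point (between the pads) lies 5 mm behind it; z points along the fingers, y is the line along which they close (so a half turn about z gives the same grasp; the last joint's range is limited). The gripper opens to 85 mm and grips with 20 to 120 N. Pads are 22 mm wide; open, the fingers measure 114 mm over their backs; the gripper's body (76 mm by 85 mm) begins 54 mm behind the grasp point. The pads swing forward as they close: fully open they stand 13 mm farther back than shut.
Start: joints at [-70.955, 7.471, 85.268, -0, 87.261, -4.893], TCP at [243.47, -548.386, 245.292] pointing down, gripper open.
Joint ranges: [-169.43, 169.43], [-51.17, 129.36], [1.28, 143.12], [-76.62, 256.62], [0, 156.53], [-152.29, 152.29]. Speed limits (degrees/s): [136.94, 136.94, 159.86, 180, 180, 180].

### API

Orientations are given as [roll, pitch, yaw] about the fixed x, y, z axes, in that order (R = Rz(yaw) Ry(pitch) Rx(roll)).
In Python, from bench import sense, snapshot, camera_info, hand_in gives the robot as it stands. The module is installed in compiled form; this text tells all that it offers.
- The arm moves only by the tool apply_moves, never from a script. Its argument "deltas" is a list of rows, each a list of 7 numbers: the shift along the tool's x, y, z scaled (see below), then the turn, a rotation vector about the tool's x, y, z scaled (see below), then the opening, from 0 (shut) to 1 (fully open). In form: [[dx, dy, dz, ax, ay, az, claw], ...]. A call has 1 to 8 rows; each row shifts and turns the commanded pose from where the row before left it, along the tool's axes as they then stand; what a row does not reach is not made up. The controller multiplies each number of a shift by 0.03 m and each number of a turn by 0.08 rad. A row lasts 1/8 s, in which the tool goes at most 62.5 mm and 10.7 degrees, less where a joint would pass 70% of its speed; a pose out of reach is approached as far as the arm can. A call with a number of a shift or a turn outside -1 to 1 is refused whole. A call with a gripper value outside its range is refused whole. The fingers move at their own pace and stop on an object; "grip_force" is the grip in N (left out, the last holds). Time passes only in rows, so rows that do not move let the fingers close. It gives the time, the measured TCP pose, the force, the opening and the grip force at its end, in the units of the state.
- sense(): the state, without advancing time (a new reading comes with each control period).
- snapshot(name): name is "scene" or "top"; returns the picture (384x512x3 uint8, red, green, blue); there is no depth.
- camera_info(name): a dict with "vertical_fov" (degrees; the focal length in pixels is half the picture's height over the tangent of half this angle, whatever the lens; pixels are square), "cx", "cy" (the principal point, pixels), "origin" and "rotation" of the camera in the world. Camera axes: x right, y up, looking along -z (the intrinsics and any distortion apply to the point x, -y, -z); pixel columns grow to the right and rows downward; lengths in mm; the calibration is good to about 2 mm. A picture is of the moment at which its call begins. camera_info takes no time and is no camera call.
- hand_in(): hands the job in; it is judged then, once.
The state is a dict: "time": time; "joint_pos": joint angles; "qd": joint speeds; "joint_efforts": joint torques, N m; "tool_pos": TCP position; "tcp_rot": TCP orientation; "ft_force": force on the tool from outside, world axes, zero at the start; "wrist_torque": the same for the moment, N m; "finger_gap": finger opening in mm; "grip_force": force on a finger pad.
Only numpy, scipy, OpenCV 4.12 (cv2) and the standard library are available. Lean on these libraries where they do the work, as an engineer would, in place of code of your own. Each camera call takes 0.05 s, during which the arm holds its last target. There are 200 camera calls.

### The job

Load all the driver modules waiting on the mat onto the blue carrier while it is at the loading end of the guide track (the robot's left), each pressed fully down on a pair of locating pins; then slide the loaded carrier along the track under the low scanner arch, with every module still seated, until it is up against the stop at the unloading end (the robot's right). Unload the modules there, standing upright side by side on the floor of the red tray, and then slide the empty carrier back under the arch until it is up against the stop at the loading end. Keep the carrier down in its track the whole time, and leave the screwdriver, bottle and tape roll alone.

Things in the scene. Friction and masses are not known exactly. Their poses are not given: they have to be found in the camera images.
- track: Fixed aluminium guide track, 118 mm wide (its x), 680 mm long (its y, roughly the world's y; +y end: left-hand loading end, -y end: right-hand unloading end). Origin: centre of its underside, on the bench, under the middle of the arch. Floor 6 mm above the bench; side rails 94 mm apart inside and 118 mm outside, tops at 22 mm.
- arch (a point): White scanner arch, fixed across the middle of the track; this point is the centre of its underside, 84 mm above the bench, over the track's origin. It covers 45 mm of track either side of this point (along the track's y) and 92 mm either side across; opening 132 mm wide between the legs; top 194 mm above the bench, with a lamp up to 202 mm.
- stop_left (a point): Middle of the inner face, at the top (22 mm above the bench), of the black rubber stop at the loading (+y) end of the track, 328 mm from the track's origin. The carrier against it has its centre at track y = +180 mm.
- stop_right (a point): The same at the unloading (-y) end: the carrier against it has its centre at track y = -180 mm.
- carrier: Blue plate lying loose between the rails (2 mm play each side), dragged with ordinary sliding friction; about 0.4 kg. 90 mm wide (its x), 296 mm long (its y), 14 mm thick; axes parallel to the track's. Origin: centre of its underside, 6 mm above the bench. Three grey nests along y, 66 mm apart, on its top face, and an orange handle at each end.
- nest0 (a point): Centre of the right-hand nest (carrier y = -66 mm), on the carrier's top face (20 mm above the bench). Each nest has two tapered brass pins, 12 mm high, 9 mm thick, 4 mm at the tip, 18 mm either side of this point along the carrier's y. A seated module has its origin at this point and its y axis along the carrier's y, either way round.
- nest1 (a point): Centre of the middle nest (carrier y = 0), as nest0.
- nest2 (a point): Centre of the left-hand nest (carrier y = +66 mm), as nest0.
- handle_right (a point): Orange handle at the carrier's right-hand (-y) end, 128 mm from its centre: an upright block 12 mm thick (x), 26 mm long (y), rising 50 mm above the carrier's top face to 70 mm above the bench. This point is on its middle line, 20 mm below its top. A gripper that holds it from above cannot follow it under the arch.
- handle_left (a point): The same handle at the carrier's left-hand (+y) end, 128 mm from its centre.
- module_1: Driver module, about 0.16 kg. Black housing 45 mm wide (x; grip across it), 60 mm long (y), 40 mm high; on top a green board with white connector (at its +y end) and two silver capacitors, 54 mm high in all. Origin: centre of its underside, which has two pockets 13 mm square, 14 mm deep, 18 mm either side of the centre along y, for a nest's pins. None from the start: absent.
- module_2: Driver module, as module_1. 2 or 3 of the three modules are present. Seated in a nest its top is 74 mm above the bench and clears the arch by 10 mm; standing on the tips of the pins it would strike the arch.
- module_3: Driver module, as module_1; absent if None from the start.
- tray: Fixed red open tray on the bench beside the unloading end, outside 140 mm (its x) by 280 mm (its y), 28 mm high, walls and floor 4 mm thick. Origin: centre of its underside. The modules are to stand upright on its floor, anywhere inside.
- screwdriver: Bystander: screwdriver with a green handle, 180 mm long, lying beyond the track. Leave alone.
- flux_bottle: Bystander: white bottle with a red cap, 40 mm diameter, 100 mm high, standing beyond the track. Leave alone.
- tape_roll: Bystander: pale roll of tape, 72 mm diameter, 30 mm high, lying beyond the track. Leave alone.

How it is judged:
By the outcome, as a careful person would: the job done as asked, in the order asked, and still so for the second after the job is handed in, with the robot touching nothing.
Of module_1, module_2, module_3 only 2 to 3 are there at a start; the rules pass over those that are not, and their reading is None.
At some moment in a run one of module_1, module_2, module_3 may be knocked a few centimetres aside while the robot is not near it.
Once in a run the grip may slacken for a moment while it holds something.
It also fails if it takes over 208 s, if anything falls off the work surface, if the arm or the gripper's body presses on something with over 40 N, if the wrist force passes 120 N, or if a joint passes its speed limit or range.

## Working session

There is one attempt and no reset: what is moved stays moved. The work goes in short steps, Python scripts to look and compute and a tool call to move; the robot and the scene stay as the last step left them, time stands still between calls to the robot, and variables do not carry over. Pictures are saved under pics/ and viewed, at most 14 in all, crops included, and the job is handed in when it is done.

Besides the shell and the picture viewer there is one more tool, called after "Request:" in YAML: its name, and indented under it one key for each argument. apply_moves: Moves the arm, as the interface text tells. Its arguments: {"type":"object","properties":{"deltas":{"type":"array"},"grip_force":{"type":"number"}},"required":["deltas"]}

```bash
mkdir -p pics
python3 - <<'E'
from bench import *
import cv2
print(sense())
for n in("scene","top"):
    print(n,camera_info(n)); cv2.imwrite(f"pics/{n}0.png",cv2.resize(snapshot(n)[...,::-1],(768,576),interpolation=cv2.INTER_CUBIC))
E
```

```text
{'time': 0.0, 'joint_pos': array([-7.09563173e+01,  7.51579338e+00,  8.53300612e+01, -4.85858965e-04,
        8.72620082e+01, -4.89268514e+00]), 'qd': array([-0.08162847,  0.10869932,  0.01533246, -0.05431858, -0.04687397,
        0.03099212]), 'joint_efforts': array([ 1.47933300e-03, -5.69394922e+01, -5.00550270e+01,  6.09694575e-05,
        1.50246854e-02, -5.73394473e-06]), 'tool_pos': array([ 243.2798286 , -547.88287117,  244.22977708]), 'tcp_rot': array([-1.79892489e+02, -8.71608971e-03,  2.39363833e+01]), 'ft_force': array([-0.69923771, -0.70445055, -0.01457029]), 'wrist_torque': array([-0.01252504, -0.0559148 ,  0.00556749]), 'grip_force': 0.0, 'finger_gap': 85.58369897076162}
scene {'vertical_fov': 53.523559869144584, 'cx': 257.86062487798137, 'cy': 192.55015828067272, 'origin': array([1178.20865532, -328.57221539,  760.01544832]), 'rotation': array([45.37625416, -0.7325891 , 60.08426874])}
top {'vertical_fov': 54.64345739414003, 'cx': 260.6547254652066, 'cy': 199.87868396265682, 'origin': array([ 377.32963078,   21.42073193, 1036.65261272]), 'rotation': array([ 12.07978194,  -0.11652652, -93.64210049])}
```

View pics/scene0.png

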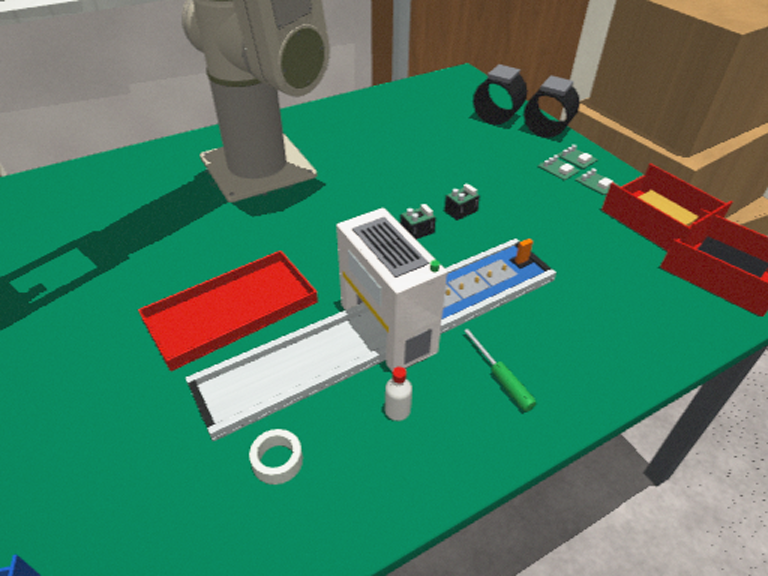

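View pics/top0.png

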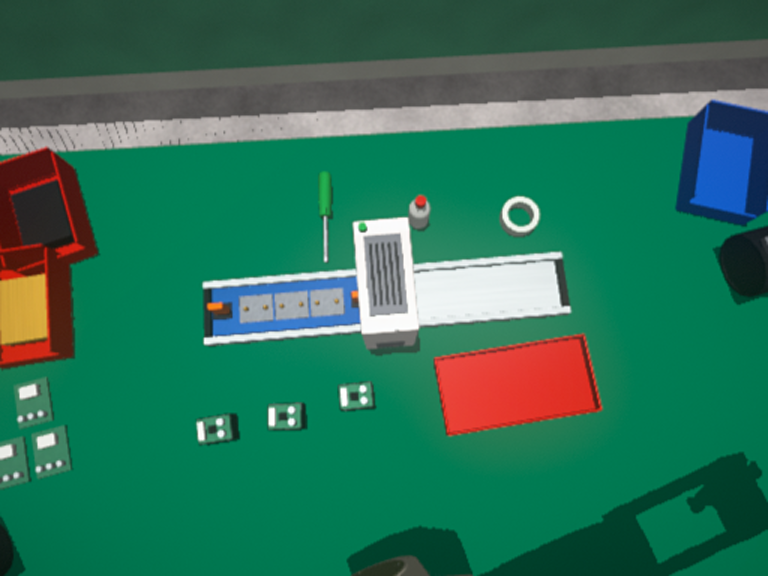

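The top view shows three modules, at about (215,429), (285,416) and (356,396) in the 768-wide picture. The carrier is at the left end (handles at 218,308 and 356,297), the arch at 385,280 and the tray at 517,385. I'll take closer crops for point picking.

Run:
```python
from bench import *
import cv2
for n,(x0,y0,w,h),k in(("top",(126,160,270,140),2.95),("scene",(85,115,295,180),2.7)):
    im=snapshot(n)[...,::-1]; cv2.imwrite(f"pics/raw_{n}.png",im)
    c=cv2.resize(im[y0:y0+h,x0:x0+w],None,fx=k,fy=k,interpolation=cv2.INTER_CUBIC)
    for i in range(0,w,20): cv2.putText(c,str(x0+i),(int(i*k),8),0,.3,(255,255,255));cv2.line(c,(int(i*k),10),(int(i*k),14),(255,255,255))
    for i in range(0,h,20): cv2.putText(c,str(y0+i),(0,int(i*k)+3),0,.3,(255,255,255))
    cv2.imwrite(f"pics/c_{n}.png",c)
```

```text
(no output)
```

View pics/c_top.png

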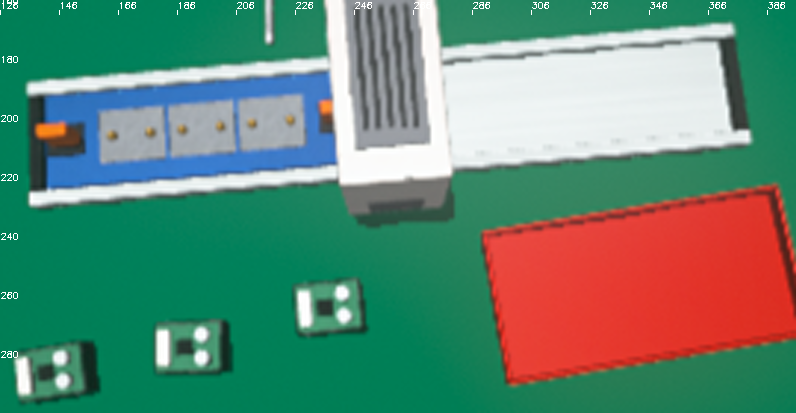

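View pics/c_scene.png

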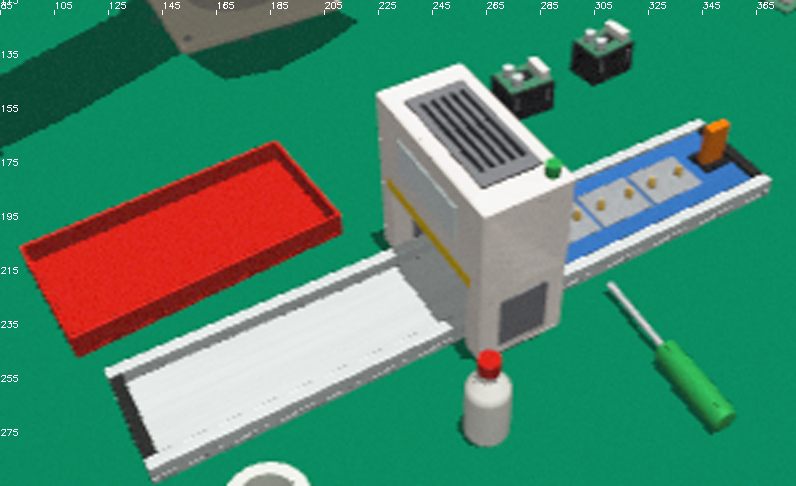

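```bash
cat > geo.py <<'E'
import numpy as np
from bench import camera_info
from scipy.spatial.transform import Rotation as R
from scipy.optimize import least_squares
def cam(n):
    c=camera_info(n); return 192/np.tan(np.radians(c['vertical_fov']/2)),c['cx'],c['cy'],np.array(c['origin']),R.from_euler('xyz',c['rotation'],degrees=True).as_matrix()
C={n:cam(n) for n in('top','scene')}
def proj(n,P):
    f,cx,cy,o,M=C[n]; q=(np.atleast_2d(P)-o)@M
    return np.c_[cx-f*q[:,0]/q[:,2],cy+f*q[:,1]/q[:,2]]
def ray(n,u):
    f,cx,cy,o,M=C[n]; u=np.atleast_2d(u); d=np.c_[(u[:,0]-cx)/f,-(u[:,1]-cy)/f,-np.ones(len(u))]@M.T
    return o,d
def onz(n,u,z):
    o,d=ray(n,u); return o+d*((z-o[2])/d[:,2])[:,None]
def tri(ut,us):
    r=[least_squares(lambda P:np.r_[proj('top',P)[0]-a,proj('scene',P)[0]-b],onz('top',a,30)[0]) for a,b in zip(ut,us)]
    return np.array([x.x for x in r]),[np.sqrt(x.cost*2/4) for x in r]
def body(p,L):  # p=x,y,yaw(deg); L local pts
    c,s=np.cos(np.radians(p[2])),np.sin(np.radians(p[2])); L=np.asarray(L,float)
    return np.c_[p[0]+c*L[:,0]-s*L[:,1],p[1]+s*L[:,0]+c*L[:,1],L[:,2]]
def fit(obs,p0): # obs: list of (cam, local, pix)
    f=lambda p:np.concatenate([(proj(n,body(p,L))-u).ravel() for n,L,u in obs])
    r=least_squares(f,p0,x_scale=[10,10,1]); return r.x,np.round(r.fun.reshape(-1,2),1)
T=lambda a:np.asarray(a,float)/2.95+[126,160]
S=lambda a:np.asarray(a,float)/2.7+[85,115]
E
cat > a.py <<'E'
from geo import *
np.set_printoptions(suppress=True,precision=1)
print(R.from_euler('xyz',camera_info('top')['rotation'],degrees=True).as_matrix())
tl=[[59,340,22],[-59,340,22],[59,-340,22],[-59,-340,22]]
tt=T([[28,83],[30,204],[733,25],[750,141]]); ts=S([[768,180],[700,121],[150,462],[105,372]])
print('track tri',*tri(tt,ts)); print('track',*fit([('top',tl,tt),('scene',tl,ts)],[600,0,0]))
pt=T([[290,119],[252,124],[221,126],[182,129],[151,132],[112,135]]); pl=[[0,-84,32],[0,-48,32],[0,-18,32],[0,18,32],[0,48,32],[0,84,32]]
ps=S([[577,215],[601,205],[628,192],[652,183],[678,171]])
print('pins tri',*tri(pt[1:],ps)); print('carrier',*fit([('top',pl,pt),('scene',pl[1:],ps)],[600,150,0]))
hl=[[6,141,70],[-6,141,70],[6,115,70],[-6,115,70]]
rl=[[70,140,28],[-70,140,28],[70,-140,28],[-70,-140,28]]
rt=T([[482,232],[508,383],[777,186]]);rs=S([[340,218],[275,142],[78,345],[22,247]])
print('tray',*fit([('top',rl[:3],rt),('scene',rl,rs)],[450,-200,0]))
ml=[[-22.5,30,41],[22.5,30,41],[22.5,-30,41],[-22.5,-30,41]]
for k,q,s in(('A',[[22,401],[15,357],[81,343],[88,395]],[[607,30],[633,43],[598,57],[572,48]]),('B',[[157,373],[156,322],[221,319],[222,373]],[[525,66],[553,80],[523,93],[492,80]]),('C',[[303,334],[296,287],[356,279],[363,325]],None)):
    print(k,*fit([('top',ml,T(q))],[400,150,0])); 
    if s: print(tri([T(q).mean(0)],[S(s).mean(0)]))
E
python3 a.py
```

```text
[[-0.1  1.  -0.2]
 [-1.  -0.1  0. ]
 [ 0.   0.2  1. ]]
track tri [[ 650.3  355.    19.9]
 [ 535.2  354.8   16.9]
 [ 664.4 -320.1   25.3]
 [ 551.5 -325.8   17.1]] [np.float64(0.007335941304452327), np.float64(0.449544581112416), np.float64(0.5194514632225932), np.float64(0.19440335082277127)]
track [600.4  15.8   1.3] [[-1.  -0.6]
 [-1.  -0. ]
 [-0.3 -0.8]
 [ 0.3  0.4]
 [ 1.  -0.5]
 [-0.8 -1.4]
 [-1.1  2.3]
 [-0.9 -2. ]]
pins tri [[597.  144.2  23.2]
 [597.  173.7  23.3]
 [595.9 209.6  24.3]
 [595.7 239.9  22.8]
 [594.7 275.9  23.2]] [np.float64(0.4155919807774063), np.float64(0.47653589118441037), np.float64(0.2761256636621379), np.float64(0.5212029301453325), np.float64(0.3547914963226184)]
carrier [597.3 189.3   0.8] [[ 0.2 -0.6]
 [ 0.1 -1.3]
 [-0.2 -1.2]
 [-0.1 -1.2]
 [-0.4 -1.4]
 [-0.3 -1.4]
 [-1.  -1.6]
 [-0.9 -1.7]
 [-0.5 -1.4]
 [-0.8 -1.7]
 [-0.4 -1.6]]
tray [ 428.2 -209.5    5.9] [[-0.9 -1.1]
 [-0.2 -0.1]
 [-0.6 -2.4]
 [ 0.7 -1.8]
 [ 0.2 -1.2]
 [-2.4 -1.7]
 [-1.2 -0. ]]
A [378.  325.5   6.1] [[-0.6  1.6]
 [ 0.1 -1. ]
 [ 0.5 -0.2]
 [ 0.1 -0.4]]
(array([[378.5, 329.1,  33. ]]), [np.float64(0.3606772849292236)])
B [393.9 203.7  -1.7] [[-0.7  0.3]
 [-0.2  0. ]
 [ 0.6  0.2]
 [ 0.3 -0.5]]
(array([[394.5, 205.8,  36.4]]), [np.float64(0.40888223538549073)])
C [421.4  77.4   4.8] [[-1.2  0.8]
 [-1.  -0.4]
 [ 1.1 -1. ]
 [ 1.1  0.5]]
```

```bash
cat > b.py <<'E'
from geo import *
import geo,cv2
np.set_printoptions(suppress=True,precision=2,linewidth=150)
exec(open('a.py').read().split("print('track tri'")[0].split('\n',3)[3])
# gold pin blobs, orange handle blobs
def blobs(n,box,lo,hi):
    im=cv2.imread(f'pics/raw_{n}.png'); h=cv2.cvtColor(im,cv2.COLOR_BGR2HSV).astype(int)
    x,y,w,hh=box; m=np.zeros(h.shape[:2],np.uint8); m[y:y+hh,x:x+w]=cv2.inRange(h[y:y+hh,x:x+w].astype(np.uint8),lo,hi)
    k,l,s,c=cv2.connectedComponentsWithStats(m); return [(np.round(c[i],2),s[i,4]) for i in range(1,k) if s[i,4]>2]
for n,b in(('top',(140,180,110,40)),('scene',(290,160,80,50))):
    print(n,blobs(n,b,(10,90,80),(30,255,255)))
# straightness of top image: upper outer rail edges via gradient along columns
im=cv2.cvtColor(cv2.imread('pics/raw_top.png'),cv2.COLOR_BGR2HSV)[...,1].astype(float)
pts=[]
for x in list(range(140,235,5))+list(range(285,370,5)):
    col=im[160:225,x]; g=np.diff(col); 
    for sgn,r in((-1,range(5,35)),(1,range(20,64))):
        i=min(r,key=lambda j:sgn*-g[j]); d=abs(g[max(i-2,0):i+3]); pts.append((sgn,x,160.5+(np.arange(max(i-2,0),max(i-2,0)+len(d))*d).sum()/d.sum()))
for s in(-1,1):
    a=np.array([(x,y) for q,x,y in pts if q==s]); p=np.polyfit(a[:,0],a[:,1],1); print(s,p); print((a[:,1]-np.polyval(p,a[:,0])))
E
python3 b.py
```

```text
top [(array([236.5, 196.5]), np.int32(16)), (array([210.67, 201.33]), np.int32(3)), (array([223.67, 200.33]), np.int32(3)), (array([145.68, 205.35]), np.int32(75)), (array([187.5, 203.5]), np.int32(4)), (array([200.5, 202.5]), np.int32(4)), (array([163.5, 205.5]), np.int32(4)), (array([176.5, 204.5]), np.int32(4))]
scene [(array([348.85, 167.19]), np.int32(128)), (array([335.67, 177.83]), np.int32(6)), (array([326., 182.]), np.int32(9)), (array([317.57, 185.71]), np.int32(7)), (array([307.43, 190.29]), np.int32(7)), (array([298.25, 194.38]), np.int32(8))]
-1 [ -0.09 199.15]
[-0.61 -0.61 -0.38 -0.73 -0.42 -0.59 -0.47 -0.68 -0.63 -0.46 -0.68 -0.35 -0.52 -0.41 11.66 -0.58 -0.2  -0.66 -0.2  -0.4  -0.07 -0.21 -0.14  0.08
 -0.32 -0.03 -0.38 -0.03 -0.19 -0.19  0.04 -0.33 -0.03 -0.09 -0.01 -0.18]
1 [  0.12 176.57]
[  8.33  -1.55  -2.67  -3.73  -4.59  -5.77  -6.56  16.95  -8.65  -9.62 -10.84 -11.61 -12.81 -13.56 -14.71  21.78  21.01  19.95  19.23   7.98   7.31
   5.88   5.17   3.82   2.97   2.34   0.94  -0.27  -1.19  -1.86  -3.05  -4.02  -5.34  -6.16  -6.84  -8.23]
```

```bash
sed -i 's/+\[126,160\]/+[125.67,159.67]/; s/+\[85,115\]/+[84.68,114.68]/' geo.py
cat > c.py <<'E'
from geo import *
np.set_printoptions(suppress=True,precision=2,linewidth=150)
pt=np.array([[223.67,200.33],[210.67,201.33],[200.5,202.5],[187.5,203.5],[176.5,204.5],[163.5,205.5]])
ps=np.array([[298.25,194.38],[307.43,190.29],[317.57,185.71],[326,182],[335.67,177.83]])
for z in(24,28):
    pl=[[0,y,z] for y in(-84,-48,-18,18,48,84)]
    print(z,'top',*fit([('top',pl,pt)],[600,150,0])); print('scene',*fit([('scene',pl[1:],ps)],[600,150,0]))
print(tri(pt[1:],ps))
# handle left blob
print('handle L centre, z tri',tri([[145.68,205.35]],[[348.85,167.19]]))
print('stop faces top view z22', onz('top',T([[47,140],[718,88]]),22))
E
python3 c.py; python3 a.py | grep -A1 -E '^(A|B|C|tray|track \[)'
```

```text
24 top [596.53 191.82   1.48] [[ 0.2 -0. ]
 [ 0.3  0.1]
 [-0.3 -0.1]
 [-0.2  0. ]
 [-0.  -0.1]
 [-0.   0.1]]
scene [595.3  193.52   1.5 ] [[ 0.2 -0.1]
 [-0.2  0.1]
 [-0.   0.1]
 [-0.1  0.1]
 [ 0.1 -0.1]]
28 top [595.67 191.15   1.48] [[ 0.3 -0. ]
 [ 0.4  0.1]
 [-0.3 -0.1]
 [-0.3  0. ]
 [-0.1 -0.1]
 [-0.1  0.1]]
scene [598.49 190.61   1.62] [[ 0.1 -0.1]
 [-0.2  0.1]
 [-0.   0.1]
 [-0.   0. ]
 [ 0.2 -0.2]]
(array([[597.73, 144.3 ,  25.19],
       [596.82, 173.82,  25.68],
       [596.  , 209.48,  26.04],
       [595.09, 239.89,  25.72],
       [594.39, 275.6 ,  25.4 ]]), [np.float64(0.07686292566076615), np.float64(0.2954393839950781), np.float64(0.19830335735324317), np.float64(0.1579990788116847), np.float64(0.05419774685986326)])
handle L centre, z tri (array([[593.62, 318.99,  46.66]]), [np.float64(0.21053673616818785)])
stop faces top view z22 [[ 594.22  337.01   22.  ]
 [ 604.45 -300.39   22.  ]]
track [600.3  16.    1.3] [[-0.7 -0.2]
 [-0.7  0.3]
--
tray [ 428.1 -209.4    5.8] [[-0.6 -0.8]
 [ 0.1  0.3]
--
A [378.9 326.4   6.1] [[-0.6  1.6]
 [ 0.1 -1. ]
--
B [394.8 204.6  -1.7] [[-0.7  0.3]
 [-0.2  0. ]
--
C [422.3  78.2   4.8] [[-1.2  0.8]
 [-1.  -0.3]
```

```bash
cat > h.py <<'E'
from geo import *
import cv2,sys
from bench import sense,snapshot
np.set_printoptions(suppress=True,precision=1,linewidth=150)
def to(x,y,z,yaw):
    s=sense(); p=s['tool_pos']; w=np.radians(yaw); d=np.array([x,y,z])-p
    t=[d[0]*np.cos(w)+d[1]*np.sin(w), d[0]*np.sin(w)-d[1]*np.cos(w), -d[2]]
    return 't%.1f'%s['time'],'units xyz',np.round(np.array(t)/30,2),'az',round(-np.radians(yaw-s['tcp_rot'][2])/0.08,2),'at',p,s['tcp_rot'],'F',s['ft_force'],'gap',round(s['finger_gap'],1)
def mods(im,z=50,lo=150,roi=None):
    h=cv2.cvtColor(im,cv2.COLOR_RGB2HSV); m=((h[...,1]<60)&(h[...,2]>lo)).astype(np.uint8)
    k,l,s,c=cv2.connectedComponentsWithStats(m,connectivity=4); P=onz('top',c,z); out=[]
    for i in range(1,k):
        if 4<=s[i,4]<=60 and 320<P[i,0]<720 and -370<P[i,1]<420: out.append([*c[i],s[i,4],*P[i,:2]])
    return np.array(out)
if __name__=='__main__':
    a=sys.argv[1:]
    if a[0]=='m': print(mods(snapshot('top')))
    else: print(*to(*map(float,a)))
E
python3 h.py m; python3 h.py 422.3 78.2 150 94.8
```

```text
[[261.8 169.2  12.  674.4  -2.8]
 [241.7 258.9  20.  432.9  65.7]
 [229.  264.1  60.  421.7  99.7]
 [242.2 266.7  22.  412.6  65.5]
 [194.  273.   21.  404.5 191.6]
 [181.  277.4  59.  395.4 225.7]
 [146.1 280.9  22.  392.3 316. ]
 [193.9 280.8  22.  384.8 192.4]
 [146.8 288.9  21.  372.1 314.2]]
t0.2 units xyz [20.3  7.7  3.2] az -15.46 at [ 243.4 -548.1  244.8] [-179.9   -0.    23.9] F [ 0.2  0.4 -0.7] gap 85.3
```

Request:
apply_moves:
  deltas:
    - [0, 0, 0, 0, 0, -0.97, 1]
    - [0, 0, 0, 0, 0, -0.97, 1]
    - [0, 0, 0, 0, 0, -0.97, 1]
    - [0, 0, 0, 0, 0, -0.97, 1]
    - [0, 0, 0, 0, 0, -0.97, 1]
    - [0, 0, 0, 0, 0, -0.97, 1]
    - [0, 0, 0, 0, 0, -0.97, 1]
    - [0, 0, 0, 0, 0, -0.97, 1]

```text
time: 1.25
tool_pos: [243.4, -548.3, 245.1]
tcp_rot: [-180.0, -0.0, 59.7]
ft_force: [-0.0, -0.5, 0.7]
finger_gap: 85.3
grip_force: 0.0
```

Request:
apply_moves:
  deltas:
    - [0, 0, 0, 0, 0, -0.97, 1]
    - [0, 0, 0, 0, 0, -0.97, 1]
    - [0, 0, 0, 0, 0, -0.97, 1]
    - [0, 0, 0, 0, 0, -0.97, 1]
    - [0, 0, 0, 0, 0, -0.97, 1]
    - [0, 0, 0, 0, 0, -0.97, 1]
    - [0, 0, 0, 0, 0, -0.97, 1]
    - [0, 0, 0, 0, 0, -0.9, 1]

```text
time: 2.25
tool_pos: [243.4, -548.3, 245.1]
tcp_rot: [-180.0, -0.0, 94.9]
ft_force: [0.1, -0.4, -0.5]
finger_gap: 85.5
grip_force: 0.0
```

```bash
python3 h.py 422.3 78.2 150 94.8
```

```text
t2.2 units xyz [20.3  7.7  3.2] az 0.02 at [ 243.4 -548.3  245.1] [-180.    -0.    94.9] F [ 0.1 -0.4 -0.5] gap 85.5
```

Request:
apply_moves:
  deltas:
    - [0.97, 0.37, 0, 0, 0, 0, 1]
    - [0.97, 0.37, 0, 0, 0, 0, 1]
    - [0.97, 0.37, 0, 0, 0, 0, 1]
    - [0.97, 0.37, 0, 0, 0, 0, 1]
    - [0.97, 0.37, 0, 0, 0, 0, 1]
    - [0.97, 0.37, 0, 0, 0, 0, 1]
    - [0.97, 0.37, 0, 0, 0, 0, 1]
    - [0.97, 0.37, 0, 0, 0, 0, 1]

```text
time: 3.25
tool_pos: [312.8, -308.0, 245.2]
tcp_rot: [180.0, -0.0, 94.7]
ft_force: [0.7, -0.2, 0.1]
finger_gap: 85.2
grip_force: 0.0
```

Request:
apply_moves:
  deltas:
    - [0.97, 0.37, 0, 0, 0, 0, 1]
    - [0.97, 0.37, 0, 0, 0, 0, 1]
    - [0.97, 0.37, 0, 0, 0, 0, 1]
    - [0.97, 0.37, 0, 0, 0, 0, 1]
    - [0.97, 0.37, 0, 0, 0, 0, 1]
    - [0.97, 0.37, 0, 0, 0, 0, 1]
    - [0.97, 0.37, 0, 0, 0, 0, 1]
    - [0.97, 0.37, 0, 0, 0, 0.42, 1]

```text
time: 4.25
tool_pos: [382.0, -68.6, 245.3]
tcp_rot: [180.0, 0.0, 92.8]
ft_force: [-0.0, 0.1, -0.1]
finger_gap: 85.1
grip_force: 0.0
```

```bash
python3 h.py m;python3 h.py 422.3 78.2 22 93
```

```text
[[216.4 160.5  55.  707.2 121.5]
 [254.  177.    5.  653.3  20.2]
 [250.  179.    5.  648.3  31.5]
 [259.  183.5  10.  634.    7.6]
 [263.  181.5   6.  639.   -3.7]
 [255.  187.   11.  624.9  19.2]
 [251.  190.   11.  617.1  30.6]
 [241.6 258.9  20.  433.   66.1]
 [229.  264.1  60.  421.7  99.7]
 [242.2 266.7  22.  412.6  65.5]
 [193.9 272.9  20.  404.7 191.9]
 [181.  277.4  59.  395.4 225.7]
 [146.1 280.9  22.  392.3 316. ]
 [193.9 280.8  22.  384.8 192.4]
 [133.5 287.1  59.  378.7 348.5]
 [146.8 288.9  21.  372.1 314.2]]
t4.3 units xyz [4.7 1.6 7.5] az -0.06 at [382.6 -66.  245.4] [179.9  -0.1  92.7] F [0.1 1.8 0.4] gap 85.6
```

Request:
apply_moves:
  deltas:
    - [0.94, 0.32, 0.5, 0, 0, 0, 1]
    - [0.94, 0.32, 0.8, 0, 0, 0, 1]
    - [0.94, 0.32, 0.9, 0, 0, 0, 1]
    - [0.94, 0.32, 0.9, 0, 0, 0, 1]
    - [0.94, 0.32, 0.9, 0, 0, 0, 1]
    - [0, 0, 0, 0, 0, 0, 1]
    - [0, 0, 0, 0, 0, 0, 1]

```text
time: 5.18
tool_pos: [422.9, 73.2, 125.7]
tcp_rot: [180.0, 0.0, 92.9]
ft_force: [-0.1, -0.2, -0.0]
finger_gap: 85.4
grip_force: 0.0
```

```bash
python3 h.py 422.3 78.2 22 93
```

```text
t5.2 units xyz [ 0.2 -0.   3.5] az -0.03 at [422.9  73.2 125.7] [180.    0.   92.9] F [-0.1 -0.2 -0. ] gap 85.4
```

Request:
apply_moves:
  deltas:
    - [0.15, 0, 0.8, 0, 0, 0, 1]
    - [0, 0, 0.8, 0, 0, 0, 1]
    - [0, 0, 0.8, 0, 0, 0, 1]
    - [0, 0, 0.7, 0, 0, 0, 1]
    - [0, 0, 0.35, 0, 0, 0, 1]
    - [0, 0, 0, 0, 0, 0, 1]

```text
time: 5.92
tool_pos: [422.7, 77.5, 22.0]
tcp_rot: [-180.0, 0.0, 92.8]
ft_force: [-0.1, -0.1, -0.1]
finger_gap: 85.5
grip_force: 0.0
```

Request:
apply_moves:
  deltas:
    - [0, 0, 0, 0, 0, 0, 0]
    - [0, 0, 0, 0, 0, 0, 0]
    - [0, 0, 0, 0, 0, 0, 0]
    - [0, 0, 0, 0, 0, 0, 0]
    - [0, 0, 0, 0, 0, 0, 0]
    - [0, 0, 0, 0, 0, 0, 0]
  grip_force: 60

```text
time: 6.68
tool_pos: [423.6, 78.1, 22.8]
tcp_rot: [179.9, 0.0, 92.8]
ft_force: [0.1, -1.3, 5.8]
finger_gap: 44.2
grip_force: 62.2
```

Request:
apply_moves:
  deltas:
    - [0, 0, -0.5, 0, 0, 0, 0]
    - [0, 0, -1, 0, 0, 0, 0]
    - [0, 0, -1, 0, 0, 0, 0]
    - [0, 0, -1, 0, 0, 0, 0]
    - [0, 0, -0.5, 0, 0, 0.3, 0]
    - [0, 0, 0, 0, 0, 0, 0]

```text
time: 7.42
tool_pos: [423.4, 78.1, 142.9]
tcp_rot: [179.9, -0.0, 91.4]
ft_force: [-0.6, 1.1, -2.5]
finger_gap: 44.3
grip_force: 61.5
```

```bash
python3 h.py 598.2 125.7 64 91.5
```

```text
t7.4 units xyz [1.4 5.9 2.6] az -0.02 at [423.4  78.1 142.9] [179.9  -0.   91.4] F [-0.6  1.1 -2.5] gap 44.3
```

Request:
apply_moves:
  deltas:
    - [0.24, 0.98, 0, 0, 0, 0, 0]
    - [0.24, 0.98, 0, 0, 0, 0, 0]
    - [0.24, 0.98, 0, 0, 0, 0, 0]
    - [0.24, 0.98, 0, 0, 0, 0, 0]
    - [0.24, 0.98, 0, 0, 0, 0, 0]
    - [0.2, 1, 0, 0, 0, 0, 0]
    - [0, 0, 0, 0, 0, 0, 0]
    - [0, 0, 0, 0, 0, 0, 0]

```text
time: 8.43
tool_pos: [597.1, 124.3, 139.9]
tcp_rot: [-179.8, 0.0, 91.5]
ft_force: [0.1, 0.5, -2.1]
finger_gap: 44.7
grip_force: 42.1
```

```bash
python3 h.py 598.2 125.7 64 91.5
python3 - <<'E'
from bench import *; import cv2
a=snapshot('top')[150:300,120:290,::-1]; b=snapshot('scene')[90:240,240:410,::-1]
import numpy as np
cv2.imwrite('pics/n0.png',cv2.resize(np.hstack([a,b]),(800,353),interpolation=cv2.INTER_CUBIC))
E
```

```text
t8.4 units xyz [0.  0.  2.5] az -0.01 at [597.1 124.3 139.9] [-179.8    0.    91.5] F [ 0.1  0.5 -2.1] gap 44.7
```

View pics/n0.png

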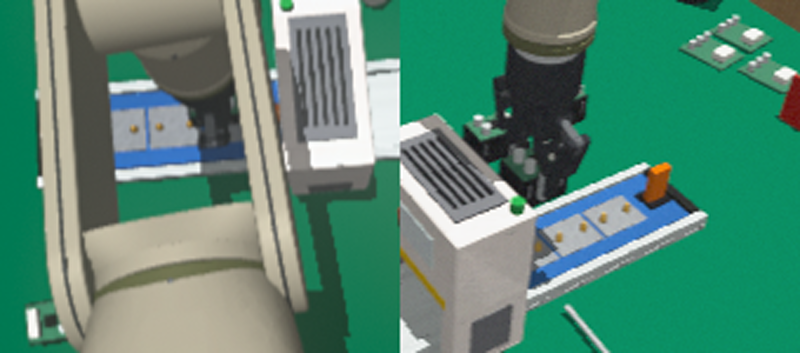

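Request:
apply_moves:
  deltas:
    - [0, 0, 0, 0, 0, 0, 0]
    - [0, 0, 0.8, 0, 0, 0, 0]
    - [0, 0, 0.9, 0, 0, 0, 0]
    - [0, 0, 0.8, 0, 0, 0, 0]
    - [0, 0, 0.3, 0, 0, 0, 0]
    - [0, 0, 0, 0, 0, 0, 0]
    - [0, 0, 0, 0, 0, 0, 0]

```text
time: 9.4
tool_pos: [599.4, 124.6, 59.3]
tcp_rot: [179.9, -0.0, 91.5]
ft_force: [0.1, -0.2, -1.1]
finger_gap: 44.5
grip_force: 67.1
```

```bash
python3 h.py 598.2 125.7 43 91.5
python3 - <<'E'
from bench import *; import cv2
b=snapshot('scene')[110:210,250:380,::-1]
cv2.imwrite('pics/n1.png',cv2.resize(b,None,fx=5,fy=5,interpolation=cv2.INTER_CUBIC))
E
```

```text
t9.4 units xyz [ 0.  -0.   0.5] az -0.01 at [599.4 124.6  59.3] [179.9  -0.   91.5] F [ 0.1 -0.2 -1.1] gap 44.5
```

View pics/n1.png

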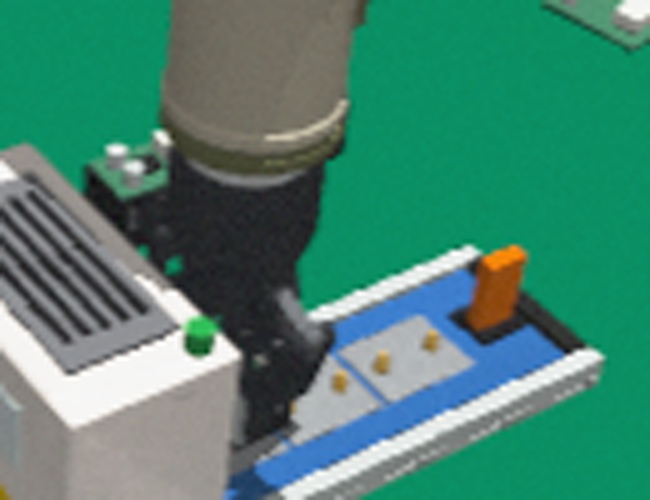

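The module is held over nest 0, just above the pins, which show at about (290,408) in the crop. I'll lower it slowly.

Request:
apply_moves:
  deltas:
    - [0.03, -0.03, 0.1, 0, 0, 0, 0]
    - [0, 0, 0.1, 0, 0, 0, 0]
    - [0, 0, 0.1, 0, 0, 0, 0]
    - [0, 0, 0, 0, 0, 0, 0]
    - [0, 0, 0, 0, 0, 0, 0]

```text
time: 10.07
tool_pos: [597.6, 125.4, 48.8]
tcp_rot: [-180.0, -0.0, 91.5]
ft_force: [0.6, 0.0, -1.2]
finger_gap: 44.0
grip_force: 67.1
```

Request:
apply_moves:
  deltas:
    - [0, 0, 0.1, 0, 0, 0, 0]
    - [0, 0, 0.1, 0, 0, 0, 0]
    - [0, 0, 0.05, 0, 0, 0, 0]
    - [0, 0, 0, 0, 0, 0, 0]
    - [0, 0, 0, 0, 0, 0, 0]

```text
time: 10.7
tool_pos: [598.0, 125.5, 42.9]
tcp_rot: [180.0, -0.0, 91.5]
ft_force: [-5.9, -1.7, 11.1]
finger_gap: 43.8
grip_force: 68.7
```

Request:
apply_moves:
  deltas:
    - [0, 0, 0.06, 0, 0, 0, 0]
    - [0, 0, 0, 0, 0, 0, 0]

```text
time: 10.95
tool_pos: [598.4, 125.5, 42.9]
tcp_rot: [179.9, -0.0, 91.5]
ft_force: [-12.6, -1.5, 24.4]
finger_gap: 43.9
grip_force: 70.4
```

Request:
apply_moves:
  deltas:
    - [0, 0, 0, 0, 0, 0, 0.85]
    - [0, 0, 0, 0, 0, 0, 0.85]
    - [0, 0, 0, 0, 0, 0, 0.85]
    - [0, 0, -0.5, 0, 0, 0, 0.85]
    - [0, 0, -1, 0, 0, 0, 0.85]
    - [0, 0, -1, 0, 0, 0, 0.85]
    - [0, 0, -0.5, 0, 0, 0, 1]
    - [0, 0, 0, 0, 0, 0, 1]

```text
time: 11.95
tool_pos: [598.7, 125.5, 131.3]
tcp_rot: [179.8, -0.0, 91.5]
ft_force: [-0.1, 1.1, 0.3]
finger_gap: 85.2
grip_force: 0.0
```

```bash
python3 h.py 395 204.6 22 88.5
```

```text
t11.9 units xyz [ 2.5 -6.9  3.6] az 0.64 at [598.7 125.5 131.3] [179.8  -0.   91.5] F [-0.1  1.1  0.3] gap 85.2
```

Request:
apply_moves:
  deltas:
    - [0.4, -0.96, 0, 0, 0, 0, 1]
    - [0.4, -0.96, 0, 0, 0, 0, 1]
    - [0.4, -0.96, 0, 0, 0, 0, 1]
    - [0.4, -0.96, 0, 0, 0, 0, 1]
    - [0.4, -0.96, 0, 0, 0, 0, 1]
    - [0.4, -0.96, 0, 0, 0, 0, 1]
    - [0.4, -0.96, 0, 0, 0, 0.64, 1]
    - [0, 0, 0, 0, 0, 0, 1]

```text
time: 12.95
tool_pos: [391.6, 204.4, 127.8]
tcp_rot: [-179.8, 0.0, 88.6]
ft_force: [-0.6, -0.2, 0.0]
finger_gap: 85.5
grip_force: 0.0
```

```bash
python3 h.py m; python3 h.py 395 204.6 22 88.5
python3 - <<'E'
from bench import *; import cv2
import numpy as np
a=snapshot('top')[170:300,120:290,::-1]; b=snapshot('scene')[100:230,240:410,::-1]
cv2.imwrite('pics/n2.png',cv2.resize(np.hstack([a,b]),(800,306),interpolation=cv2.INTER_CUBIC))
E
```

```text
[[262.  169.5  10.  673.4  -3.2]
 [258.  172.    9.  666.9   8.3]
 [220.  193.   21.  614.1 115.4]
 [220.5 200.4  23.  593.4 114.9]
 [166.  248.5   4.  472.7 263.7]
 [167.2 252.2   4.  462.7 260.5]
 [172.2 264.2   4.  430.6 247.8]]
t13.0 units xyz [0.  0.1 3.5] az 0.03 at [392.9 204.2 128.4] [-179.9    0.    88.6] F [1.2 0.1 0.4] gap 85.3
```

View pics/n2.png

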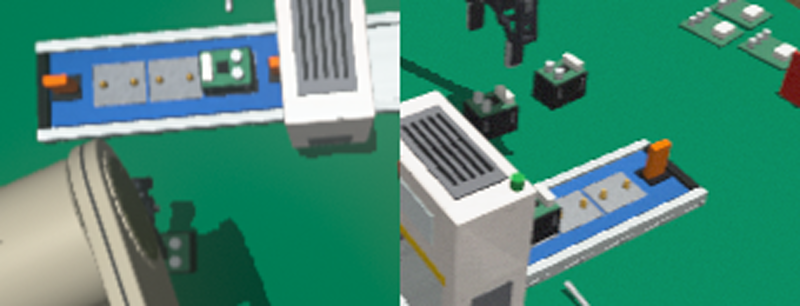

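Run:
```python
from h import *
print(mods(snapshot('top'),lo=90)[:,:]) 
im=snapshot('scene'); old=cv2.cvtColor(cv2.imread('pics/raw_scene.png'),cv2.COLOR_BGR2RGB)
for I in(old,im):
    h=cv2.cvtColor(I,cv2.COLOR_RGB2HSV); m=((h[...,1]<60)&(h[...,2]>110)).astype(np.uint8); m[:, :262]=0;m[:,330:]=0;m[:120]=0;m[165:]=0
    k,l,s,c=cv2.connectedComponentsWithStats(m,connectivity=4); print([(np.round(c[i],1),s[i,4]) for i in range(1,k) if s[i,4]>3])
```

```text
[[220.1 193.3  24.  613.1 115.1]
 [228.  198.    5.  598.7  94.2]
 [220.6 200.7  25.  592.6 114.7]
 [194.  273.   21.  404.5 191.6]
 [193.9 280.9  22.  384.4 192.4]]
[(array([313. , 126.1]), np.int32(43)), (array([305.3, 129. ]), np.int32(33)), (array([283.8, 139.7]), np.int32(40)), (array([274.9, 142.7]), np.int32(37)), (array([269.7, 156.3]), np.int32(144)), (array([262.5, 158. ]), np.int32(4)), (array([266.5, 162. ]), np.int32(10)), (array([263. , 163.5]), np.int32(4))]
[(array([312.9, 126. ]), np.int32(42)), (array([303.3, 127.7]), np.int32(16)), (array([307.4, 130.6]), np.int32(18)), (array([284. , 139.6]), np.int32(36)), (array([274.4, 142.7]), np.int32(28)), (array([269.7, 156.3]), np.int32(144)), (array([262.5, 158. ]), np.int32(4)), (array([266.5, 162. ]), np.int32(10)), (array([263. , 163.5]), np.int32(4))]
```

Request:
apply_moves:
  deltas:
    - [0, 0.05, 0.9, 0, 0, 0, 1]
    - [0, 0, 0.9, 0, 0, 0, 1]
    - [0, 0, 0.9, 0, 0, 0, 1]
    - [0, 0, 0.5, 0, 0, 0, 1]
    - [0, 0, 0.3, 0, 0, 0, 1]
    - [0, 0, 0, 0, 0, 0, 1]
    - [0, 0, 0, 0, 0, 0, 1]

```text
time: 14.08
tool_pos: [396.2, 204.5, 25.4]
tcp_rot: [179.9, -0.0, 88.5]
ft_force: [0.3, -0.6, -0.5]
finger_gap: 85.3
grip_force: 0.0
```

Request:
apply_moves:
  deltas:
    - [0, 0, 0, 0, 0, 0, 0]
    - [0, 0, 0, 0, 0, 0, 0]
    - [0, 0, 0, 0, 0, 0, 0]
    - [0, 0, 0, 0, 0, 0, 0]
    - [0, 0, 0, 0, 0, 0, 0]
    - [0, 0, 0, 0, 0, 0, 0]

```text
time: 14.82
tool_pos: [396.0, 204.4, 25.1]
tcp_rot: [179.9, -0.0, 88.5]
ft_force: [-1.1, 0.2, 5.6]
finger_gap: 44.3
grip_force: 62.1
```

Request:
apply_moves:
  deltas:
    - [0, 0, -0.5, 0, 0, 0, 0]
    - [0, 0, -1, 0, 0, 0, 0]
    - [0, 0, -1, 0, 0, 0, 0]
    - [0, 0, -1, 0, 0, 0, 0]
    - [0, 0, -0.5, 0, 0, -0.65, 0]
    - [0, 0, 0, 0, 0, 0, 0]
    - [0, 0, 0, 0, 0, 0, 0]

```text
time: 15.7
tool_pos: [394.8, 204.0, 143.8]
tcp_rot: [-179.9, 0.0, 91.4]
ft_force: [0.1, -0.7, -1.7]
finger_gap: 43.9
grip_force: 61.4
```

```bash
python3 h.py 596.5 191.7 58 91.5
```

```text
t15.7 units xyz [-0.6  6.7  2.9] az -0.01 at [394.8 204.  143.8] [-179.9    0.    91.4] F [ 0.1 -0.7 -1.7] gap 43.9
```

Request:
apply_moves:
  deltas:
    - [-0.08, 0.96, 0, 0, 0, 0, 0]
    - [-0.09, 0.96, 0, 0, 0, 0, 0]
    - [-0.09, 0.96, 0, 0, 0, 0, 0]
    - [-0.09, 0.96, 0, 0, 0, 0, 0]
    - [-0.09, 0.96, 0, 0, 0, 0, 0]
    - [-0.08, 0.96, 0, 0, 0, 0, 0]
    - [-0.08, 0.96, 0.5, 0, 0, 0, 0]
    - [0, 0, 0.5, 0, 0, 0, 0]

```text
time: 16.7
tool_pos: [598.0, 190.9, 112.4]
tcp_rot: [-179.9, 0.0, 91.4]
ft_force: [-0.5, -0.2, -1.6]
finger_gap: 44.6
grip_force: 61.9
```

Request:
apply_moves:
  deltas:
    - [0, 0, 0.9, 0, 0, 0, 0]
    - [0, 0, 0.6, 0, 0, 0, 0]
    - [0, 0, 0.2, 0, 0, 0, 0]
    - [0, 0, 0, 0, 0, 0, 0]
    - [0, 0, 0, 0, 0, 0, 0]

```text
time: 17.32
tool_pos: [598.2, 191.7, 64.8]
tcp_rot: [179.9, -0.0, 91.5]
ft_force: [-0.2, 0.1, -1.3]
finger_gap: 44.1
grip_force: 61.8
```

```bash
python3 h.py 596.5 191.7 45 91.5
```

```text
t17.3 units xyz [-0.  -0.1  0.7] az 0.0 at [598.2 191.7  64.8] [179.9  -0.   91.5] F [-0.2  0.1 -1.3] gap 44.1
```

Request:
apply_moves:
  deltas:
    - [0, -0.04, 0.15, 0, 0, 0, 0]
    - [0, 0, 0.15, 0, 0, 0, 0]
    - [0, 0, 0.1, 0, 0, 0, 0]
    - [0, 0, 0.1, 0, 0, 0, 0]
    - [0, 0, 0.1, 0, 0, 0, 0]
    - [0, 0, 0, 0, 0, 0, 0]
    - [0, 0, 0, 0, 0, 0, 0]

```text
time: 18.2
tool_pos: [596.2, 191.4, 45.4]
tcp_rot: [-180.0, 0.0, 91.5]
ft_force: [0.1, -0.7, -1.9]
finger_gap: 44.2
grip_force: 61.8
```

Request:
apply_moves:
  deltas:
    - [0, 0, 0.05, 0, 0, 0, 0]
    - [0, 0, 0.05, 0, 0, 0, 0]
    - [0, 0, 0, 0, 0, 0, 0]

```text
time: 18.58
tool_pos: [596.9, 191.6, 45.2]
tcp_rot: [179.9, -0.0, 91.5]
ft_force: [-8.9, -2.8, 17.9]
finger_gap: 44.1
grip_force: 64.1
```

Request:
apply_moves:
  deltas:
    - [0, 0, 0, 0, 0, 0, 0.85]
    - [0, 0, 0, 0, 0, 0, 0.85]
    - [0, 0, 0, 0, 0, 0, 0.85]
    - [0, 0, -0.5, 0, 0, 0, 0.85]
    - [0, 0, -1, 0, 0, 0, 0.85]
    - [0, 0, -1, 0, 0, 0, 0.85]
    - [0, 0, -0.5, 0, 0, 0, 1]
    - [0, 0, 0, 0, 0, 0, 1]

```text
time: 19.58
tool_pos: [597.3, 191.7, 134.3]
tcp_rot: [179.8, -0.0, 91.5]
ft_force: [0.6, -0.2, -1.1]
finger_gap: 85.2
grip_force: 0.0
```

Request:
apply_moves:
  deltas:
    - [0.58, -0.9, 0, 0, 0, 0, 1]
    - [0.58, -0.9, 0, 0, 0, 0, 1]
    - [0.58, -0.9, 0, 0, 0, 0, 1]
    - [0.58, -0.9, 0, 0, 0, 0, 1]
    - [0.58, -0.9, 0, 0, 0, 0, 1]
    - [0.58, -0.9, 0, 0, 0, 0, 1]
    - [0.58, -0.9, 0, 0, 0, 0, 1]
    - [0.58, -0.9, 0, 0, 0, -0.87, 1]

```text
time: 20.58
tool_pos: [374.9, 324.8, 130.8]
tcp_rot: [-179.9, 0.1, 95.6]
ft_force: [0.3, 0.6, -0.1]
finger_gap: 85.4
grip_force: 0.0
```

```bash
python3 - <<'E'
from h import *
print(mods(snapshot('top'),lo=90))
im=snapshot('scene');
h=cv2.cvtColor(im,cv2.COLOR_RGB2HSV); m=((h[...,1]<60)&(h[...,2]>110)).astype(np.uint8); m[:, :272]=0;m[:,340:]=0;m[:115]=0;m[165:]=0
k,l,s,c=cv2.connectedComponentsWithStats(m,connectivity=4); print([(np.round(c[i],1),s[i,4]) for i in range(1,k) if s[i,4]>3])
cv2.imwrite('pics/n3.png',cv2.resize(np.hstack([snapshot('top')[170:300,110:280],im[100:230,240:410]])[...,::-1],(800,306),interpolation=cv2.INTER_CUBIC))
E
python3 h.py 379 326.5 25 95.5
```

```text
[[220.1 193.3  24.  613.1 115.1]
 [195.3 195.3  26.  611.7 182.6]
 [228.  199.    7.  596.   94.4]
 [220.7 200.7  26.  592.6 114.5]
 [195.9 202.8  23.  591.  181.6]
 [113.8 264.9  57.  438.5 400.2]
 [119.8 263.4   5.  441.5 384.7]
 [146.1 280.9  22.  392.3 316. ]
 [147.  289.   21.  371.7 313.7]
 [119.  291.5   4.  370.  385.7]]
[(array([313. , 125.9]), np.int32(40)), (array([303.1, 127.8]), np.int32(12)), (array([307. , 130.7]), np.int32(13)), (array([275.1, 160.9]), np.int32(54)), (array([336.1, 163. ]), np.int32(22))]
t20.7 units xyz [0.  0.1 3.5] az 0.02 at [374.9 325.  131. ] [-179.9    0.1   95.6] F [ 0.6 -0.6 -0.8] gap 85.1
```

View pics/n3.png

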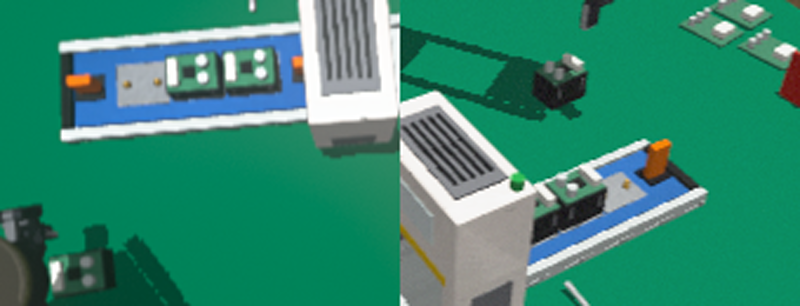

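Both modules are seated in nests 0 and 1, and the third is unmoved. Next I grasp the third.

Request:
apply_moves:
  deltas:
    - [0.05, 0.15, 0.9, 0, 0, 0, 1]
    - [0, 0, 0.9, 0, 0, 0, 1]
    - [0, 0, 0.9, 0, 0, 0, 1]
    - [0, 0, 0.5, 0, 0, 0, 1]
    - [0, 0, 0.3, 0, 0, 0, 1]
    - [0, 0, 0, 0, 0, 0, 1]
    - [0, 0, 0, 0, 0, 0, 1]

```text
time: 21.6
tool_pos: [381.7, 327.3, 28.5]
tcp_rot: [179.9, -0.0, 95.5]
ft_force: [0.3, -0.1, 0.3]
finger_gap: 85.2
grip_force: 0.0
```

Request:
apply_moves:
  deltas:
    - [0, 0, 0, 0, 0, 0, 0]
    - [0, 0, 0, 0, 0, 0, 0]
    - [0, 0, 0, 0, 0, 0, 0]
    - [0, 0, 0, 0, 0, 0, 0]
    - [0, 0, 0, 0, 0, 0, 0]
    - [0, 0, 0, 0, 0, 0, 0]

```text
time: 22.35
tool_pos: [381.5, 327.3, 28.2]
tcp_rot: [179.9, -0.0, 95.5]
ft_force: [-1.2, -0.3, 6.7]
finger_gap: 44.1
grip_force: 62.2
```

Request:
apply_moves:
  deltas:
    - [0, 0, -0.5, 0, 0, 0, 0]
    - [0, 0, -1, 0, 0, 0, 0]
    - [0, 0, -1, 0, 0, 0, 0]
    - [0, 0, -1, 0, 0, 0, 0]
    - [0, 0, -0.5, 0, 0, 0.88, 0]
    - [0, 0, 0, 0, 0, 0, 0]
    - [0, 0, 0, 0, 0, 0, 0]

```text
time: 23.22
tool_pos: [380.5, 326.5, 146.8]
tcp_rot: [-179.9, 0.0, 91.5]
ft_force: [0.4, -0.8, -0.4]
finger_gap: 44.2
grip_force: 61.5
```

```bash
python3 h.py 594.8 257.7 65 91.5
```

```text
t23.2 units xyz [-2.5  7.1  2.7] az 0.01 at [380.5 326.5 146.8] [-179.9    0.    91.5] F [ 0.4 -0.8 -0.4] gap 44.2
```

Request:
apply_moves:
  deltas:
    - [-0.3, 0.89, 0, 0, 0, 0, 0]
    - [-0.31, 0.89, 0, 0, 0, 0, 0]
    - [-0.31, 0.89, 0, 0, 0, 0, 0]
    - [-0.31, 0.89, 0, 0, 0, 0, 0]
    - [-0.31, 0.89, 0, 0, 0, 0, 0]
    - [-0.31, 0.89, 0, 0, 0, 0, 0]
    - [-0.31, 0.89, 0, 0, 0, 0, 0]
    - [-0.31, 0.87, 0, 0, 0, 0, 0]

```text
time: 24.22
tool_pos: [595.7, 257.5, 145.6]
tcp_rot: [-179.8, 0.0, 91.5]
ft_force: [0.2, -0.1, -1.1]
finger_gap: 43.7
grip_force: 61.5
```

Request:
apply_moves:
  deltas:
    - [0, 0, 0.5, 0, 0, 0, 0]
    - [0, 0, 0.9, 0, 0, 0, 0]
    - [0, 0, 0.9, 0, 0, 0, 0]
    - [0, 0, 0.4, 0, 0, 0, 0]
    - [0, 0, 0, 0, 0, 0, 0]
    - [0, 0, 0, 0, 0, 0, 0]

```text
time: 24.98
tool_pos: [596.3, 258.6, 67.6]
tcp_rot: [179.9, -0.0, 91.5]
ft_force: [0.2, -0.2, -1.1]
finger_gap: 44.3
grip_force: 61.7
```

```bash
python3 h.py 594.8 257.7 48 91.5
```

```text
t25.0 units xyz [-0.  -0.1  0.7] az -0.01 at [596.3 258.6  67.6] [179.9  -0.   91.5] F [ 0.2 -0.2 -1.1] gap 44.3
```

Request:
apply_moves:
  deltas:
    - [-0.03, -0.04, 0.15, 0, 0, 0, 0]
    - [0, 0, 0.15, 0, 0, 0, 0]
    - [0, 0, 0.1, 0, 0, 0, 0]
    - [0, 0, 0.1, 0, 0, 0, 0]
    - [0, 0, 0.1, 0, 0, 0, 0]
    - [0, 0, 0, 0, 0, 0, 0]
    - [0, 0, 0, 0, 0, 0, 0]

```text
time: 25.85
tool_pos: [594.6, 257.3, 48.4]
tcp_rot: [-180.0, 0.0, 91.5]
ft_force: [0.5, -0.1, -1.2]
finger_gap: 43.8
grip_force: 61.6
```

Request:
apply_moves:
  deltas:
    - [0, 0, 0.05, 0, 0, 0, 0]
    - [0, 0, 0.05, 0, 0, 0, 0]
    - [0, 0, 0, 0, 0, 0, 0]

```text
time: 26.22
tool_pos: [595.3, 257.5, 48.2]
tcp_rot: [179.9, -0.0, 91.5]
ft_force: [-8.6, -3.6, 16.7]
finger_gap: 44.2
grip_force: 63.8
```

Request:
apply_moves:
  deltas:
    - [0, 0, 0, 0, 0, 0, 0.85]
    - [0, 0, 0, 0, 0, 0, 0.85]
    - [0, 0, 0, 0, 0, 0, 0.85]
    - [0, 0, -0.5, 0, 0, 0, 0.85]
    - [0, 0, -1, 0, 0, 0, 0.85]
    - [0.3, 0, -1, 0, 0, 0, 0.85]
    - [0.9, 0, -0.5, 0, 0, 0, 0.6]
    - [0.87, 0, 0, 0, 0, 0, 0.6]

```text
time: 27.22
tool_pos: [594.5, 320.8, 138.7]
tcp_rot: [179.7, -0.1, 91.4]
ft_force: [-0.5, 0.2, 0.1]
finger_gap: 51.2
grip_force: 0.0
```

Request:
apply_moves:
  deltas:
    - [0, 0, 0, 0, 0, 0, 0.6]
    - [0, 0, 0, 0, 0, 0, 0.6]

```text
time: 27.48
tool_pos: [592.3, 319.2, 134.1]
tcp_rot: [-179.9, 0.1, 91.5]
ft_force: [-0.3, 0.3, 0.5]
finger_gap: 51.0
grip_force: 0.0
```

```bash
python3 h.py 593.3 319.5 47 91.5
python3 - <<'E'
from h import *
im=snapshot('scene');t=snapshot('top')
cv2.imwrite('pics/raw_top3.png',t[...,::-1]);cv2.imwrite('pics/n4.png',cv2.resize(np.hstack([t[150:250,110:280],im[120:220,240:410]])[...,::-1],(800,235),interpolation=cv2.INTER_CUBIC))
E
```

```text
t27.5 units xyz [0.  0.  2.9] az -0.0 at [592.3 319.2 134.1] [-179.9    0.1   91.5] F [-0.3  0.3  0.5] gap 51.0
```

View pics/n4.png

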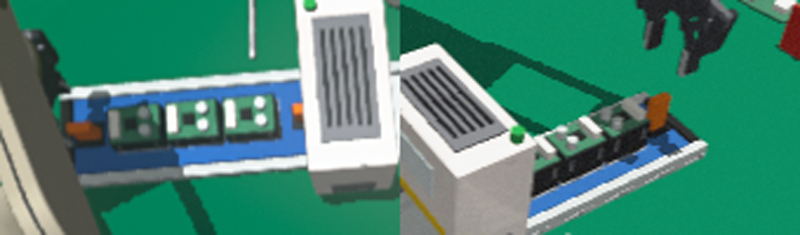

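All three modules sit level in their nests. Now the left handle.

Request:
apply_moves:
  deltas:
    - [0.01, 0.02, 0.9, 0, 0, 0, 0.6]
    - [0, 0, 0.9, 0, 0, 0, 0.6]
    - [0, 0, 0.7, 0, 0, 0, 0.6]
    - [0, 0, 0.4, 0, 0, 0, 0.6]
    - [0, 0, 0, 0, 0, 0, 0.6]
    - [0, 0, 0, 0, 0, 0, 0.6]

```text
time: 28.32
tool_pos: [594.4, 320.0, 49.7]
tcp_rot: [179.9, -0.0, 91.5]
ft_force: [0.1, 0.7, 0.7]
finger_gap: 51.3
grip_force: 0.0
```

Request:
apply_moves:
  deltas:
    - [0, 0, 0, 0, 0, 0, 0]
    - [0, 0, 0, 0, 0, 0, 0]
    - [0, 0, 0, 0, 0, 0, 0]
    - [0, 0, 0, 0, 0, 0, 0]
    - [0, 0, 0, 0, 0, 0, 0]
    - [0, 0, 0, 0, 0, 0, 0]
  grip_force: 35

```text
time: 29.08
tool_pos: [594.1, 319.9, 49.4]
tcp_rot: [179.9, -0.0, 91.5]
ft_force: [-0.7, 0.3, 5.5]
finger_gap: 11.4
grip_force: 36.0
```

```bash
python3 h.py 598 145 47 91.5
```

```text
t29.1 units xyz [-5.8 -0.   0.1] az -0.01 at [594.1 319.9  49.4] [179.9  -0.   91.5] F [-0.7  0.3  5.5] gap 11.4
```

Request:
apply_moves:
  deltas:
    - [-0.1, 0, 0, 0, 0, 0, 0]
    - [-0.2, 0, 0, 0, 0, 0, 0]
    - [-0.3, 0, 0, 0, 0, 0, 0]
    - [-0.3, 0, 0, 0, 0, 0, 0]

```text
time: 29.58
tool_pos: [594.6, 294.1, 49.4]
tcp_rot: [179.9, -0.1, 91.5]
ft_force: [-0.5, 6.4, 3.9]
finger_gap: 11.7
grip_force: 35.8
```

Request:
apply_moves:
  deltas:
    - [-0.4, 0, 0, 0, 0, 0, 0]
    - [-0.4, 0, 0, 0, 0, 0, 0]
    - [-0.4, 0, 0, 0, 0, 0, 0]
    - [-0.4, 0, 0, 0, 0, 0, 0]
    - [-0.3, 0, 0, 0, 0, 0, 0]

```text
time: 30.2
tool_pos: [596.2, 236.7, 49.4]
tcp_rot: [179.9, -0.1, 91.5]
ft_force: [-0.6, 7.2, 5.7]
finger_gap: 12.0
grip_force: 35.8
```

```bash
python3 h.py 598 145 47 91.5
```

```text
t30.2 units xyz [-3.1 -0.   0.1] az -0.01 at [596.2 236.7  49.4] [179.9  -0.1  91.5] F [-0.6  7.2  5.7] gap 12.0
```

Request:
apply_moves:
  deltas:
    - [-0.4, 0, 0, 0, 0, 0, 0]
    - [-0.4, 0, 0, 0, 0, 0, 0]
    - [-0.4, 0, 0, 0, 0, 0, 0]
    - [-0.4, 0, 0, 0, 0, 0, 0]
    - [-0.4, 0, 0, 0, 0, 0, 0]
    - [-0.4, 0, 0, 0, 0, 0, 0]
    - [-0.4, 0, 0, 0, 0, 0, 0]
    - [-0.2, 0, 0, 0, 0, 0, 0]

```text
time: 31.2
tool_pos: [598.6, 146.6, 49.3]
tcp_rot: [179.9, -0.1, 91.5]
ft_force: [0.4, 6.5, 5.3]
finger_gap: 11.8
grip_force: 35.9
```

Request:
apply_moves:
  deltas:
    - [0, 0, 0, 0, 0, 0, 0]
    - [0, 0, 0, 0, 0, 0, 0.6]
    - [0, 0, 0, 0, 0, 0, 0.6]
    - [0, 0, 0, 0, 0, 0, 0.6]

```text
time: 31.7
tool_pos: [597.7, 145.6, 48.0]
tcp_rot: [-180.0, 0.0, 91.5]
ft_force: [0.4, -0.3, 0.1]
finger_gap: 51.3
grip_force: 0.0
```

```bash
python3 h.py 602.8 -108 47 91.5
python3 - <<'E'
from h import *
im=snapshot('scene')
h=cv2.cvtColor(im,cv2.COLOR_RGB2HSV); m=cv2.inRange(h,(5,120,80),(22,255,255)); k,l,s,c=cv2.connectedComponentsWithStats(m)
print([(c[i],s[i]) for i in range(1,k) if s[i,4]>15 and 150<c[i,0]<380])
print(onz('scene',c[1:],46)[s[1:,4]>15])
E
```

```text
t31.7 units xyz [-8.5 -0.1  0. ] az -0.01 at [597.7 145.6  48. ] [-180.     0.    91.5] F [ 0.4 -0.3  0.1] gap 51.3
[(array([358.7,  20.8]), array([ 312,    0,   80,   62, 2639], dtype=int32)), (array([250.7,  52.7]), array([249,  48,   6,   9,  33], dtype=int32)), (array([366.6,  70.3]), array([359,  64,  16,  16, 155], dtype=int32)), (array([300. , 188.8]), array([297, 181,   7,  17,  89], dtype=int32)), (array([214.7, 225.6]), array([209, 217,  13,  19, 167], dtype=int32))]
[[-251.5 1081.7   46. ]
 [ -75.4 1788.8   46. ]
 [-192.6  435.8   46. ]
 [ 376.2 1317.6   46. ]
 [ 165.4  765.1   46. ]
 [ 470.8  933.5   46. ]
 [ 619.1  799.7   46. ]
 [ 633.   681.2   46. ]
 [ 729.5  812.6   46. ]
 [ 598.7  146.7   46. ]
 [ 604.1 -109.7   46. ]]
```

Request:
apply_moves:
  deltas:
    - [0, 0, -0.6, 0, 0, 0, 0.6]
    - [0, 0, -0.9, 0, 0, 0, 0.6]
    - [0, 0, -0.9, 0, 0, 0, 0.6]
    - [0, 0, -0.9, 0, 0, 0, 0.6]
    - [0, 0, -0.9, 0, 0, 0, 0.6]
    - [0, 0, -0.9, 0, 0, 0, 0.6]
    - [0, 0, -0.9, 0, 0, 0, 0.6]
    - [0, 0, -0.9, 0, 0, 0, 0.6]

```text
time: 32.75
tool_pos: [598.1, 145.7, 258.1]
tcp_rot: [179.9, -0.0, 91.5]
ft_force: [-0.8, 0.0, -0.2]
finger_gap: 51.3
grip_force: 0.0
```

Request:
apply_moves:
  deltas:
    - [-0.95, 0, 0, 0, 0, 0, 0.6]
    - [-0.95, 0, 0, 0, 0, 0, 0.6]
    - [-0.95, 0, 0, 0, 0, 0, 0.6]
    - [-0.95, 0, 0, 0, 0, 0, 0.6]
    - [-0.95, 0, 0, 0, 0, 0, 0.6]
    - [-0.95, 0, 0, 0, 0, 0, 0.6]
    - [-0.95, 0, 0, 0, 0, 0, 0.6]
    - [-0.95, 0, 0, 0, 0, 0, 0.6]

```text
time: 33.75
tool_pos: [603.9, -83.1, 257.2]
tcp_rot: [179.9, 0.0, 91.5]
ft_force: [0.5, 0.2, 1.0]
finger_gap: 51.0
grip_force: 0.0
```

Request:
apply_moves:
  deltas:
    - [-0.93, 0, 0, 0, 0, 0, 0.6]
    - [0, 0, 0, 0, 0, 0, 0.6]
    - [0, 0, 0, 0, 0, 0, 0.6]

```text
time: 34.12
tool_pos: [604.6, -109.7, 256.4]
tcp_rot: [179.9, -0.0, 91.4]
ft_force: [-0.6, 0.1, 0.4]
finger_gap: 51.1
grip_force: 0.0
```

```bash
python3 h.py 604.5 -110.3 48 91.5;  python3 - <<'E'
from h import *
im=snapshot('scene');t=snapshot('top')
cv2.imwrite('pics/n5.png',cv2.resize(np.hstack([t[150:250,170:350],im[130:230,190:370]])[...,::-1],(800,222),interpolation=cv2.INTER_CUBIC))
E
```

```text
t34.1 units xyz [-0. -0.  7.] az -0.01 at [ 604.6 -109.7  256.4] [179.9  -0.   91.4] F [-0.6  0.1  0.4] gap 51.1
```

View pics/n5.png

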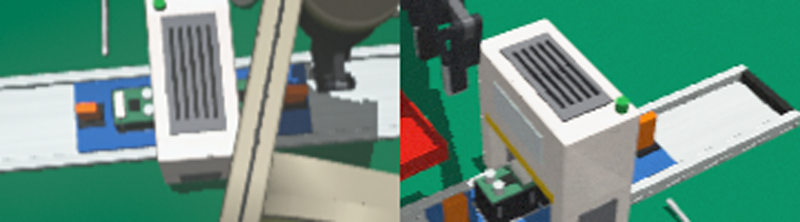

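The carrier is halfway under the arch with a handle clear on each side. I'll go down to the right handle.

Request:
apply_moves:
  deltas:
    - [-0.02, 0, 0.8, 0, 0, 0, 0.6]
    - [0, 0, 0.9, 0, 0, 0, 0.6]
    - [0, 0, 0.9, 0, 0, 0, 0.6]
    - [0, 0, 0.9, 0, 0, 0, 0.6]
    - [0, 0, 0.9, 0, 0, 0, 0.6]
    - [0, 0, 0.9, 0, 0, 0, 0.6]
    - [0, 0, 0.9, 0, 0, 0, 0.6]
    - [0, 0, 0.5, 0, 0, 0, 0.6]

```text
time: 35.22
tool_pos: [603.7, -109.5, 52.9]
tcp_rot: [-179.9, -0.0, 91.5]
ft_force: [0.7, -0.4, 0.8]
finger_gap: 51.7
grip_force: 0.0
```

Request:
apply_moves:
  deltas:
    - [0, 0, 0.2, 0, 0, 0, 0.6]
    - [0, 0, 0, 0, 0, 0, 0.6]
    - [0, 0, 0, 0, 0, 0, 0]
    - [0, 0, 0, 0, 0, 0, 0]
    - [0, 0, 0, 0, 0, 0, 0]
    - [0, 0, 0, 0, 0, 0, 0]
    - [0, 0, 0, 0, 0, 0, 0]
    - [0, 0, 0, 0, 0, 0, 0]

```text
time: 36.22
tool_pos: [605.2, -110.9, 49.5]
tcp_rot: [179.9, 0.0, 91.5]
ft_force: [-0.0, 0.4, 5.9]
finger_gap: 11.3
grip_force: 36.2
```

Request:
apply_moves:
  deltas:
    - [-0.1, 0, 0, 0, 0, 0, 0]
    - [-0.2, 0, 0, 0, 0, 0, 0]
    - [-0.3, 0, 0, 0, 0, 0, 0]
    - [-0.4, 0, 0, 0, 0, 0, 0]
    - [-0.4, 0, 0, 0, 0, 0, 0]
    - [-0.4, 0, 0, 0, 0, 0, 0]
    - [-0.4, 0, 0, 0, 0, 0, 0]
    - [-0.4, 0, 0, 0, 0, 0, 0]

```text
time: 37.22
tool_pos: [607.4, -187.6, 49.6]
tcp_rot: [179.9, -0.1, 91.5]
ft_force: [-0.0, 7.7, 7.7]
finger_gap: 11.6
grip_force: 36.4
```

Request:
apply_moves:
  deltas:
    - [-0.4, 0, 0, 0, 0, 0, 0]
    - [-0.4, 0, 0, 0, 0, 0, 0]
    - [-0.4, 0, 0, 0, 0, 0, 0]
    - [-0.4, 0, 0, 0, 0, 0, 0]
    - [-0.4, 0, 0, 0, 0, 0, 0]
    - [-0.4, 0, 0, 0, 0, 0, 0]
    - [-0.3, 0, 0, 0, 0, 0, 0]
    - [-0.2, 0, 0, 0, 0, 0, 0]

```text
time: 38.22
tool_pos: [609.6, -274.7, 49.6]
tcp_rot: [179.9, -0.1, 91.5]
ft_force: [-0.4, 8.8, 8.2]
finger_gap: 11.5
grip_force: 36.5
```

Request:
apply_moves:
  deltas:
    - [-0.1, 0, 0, 0, 0, 0, 0]
    - [-0.1, 0, 0, 0, 0, 0, 0]
    - [-0.1, 0, 0, 0, 0, 0, 0]

```text
time: 38.6
tool_pos: [609.9, -283.2, 49.6]
tcp_rot: [179.9, -0.1, 91.5]
ft_force: [-0.0, 9.1, 7.9]
finger_gap: 11.7
grip_force: 36.5
```

Request:
apply_moves:
  deltas:
    - [-0.1, 0, 0, 0, 0, 0, 0]
    - [-0.1, 0, 0, 0, 0, 0, 0]
    - [0, 0, 0, 0, 0, 0, 0]

```text
time: 38.98
tool_pos: [610.0, -289.7, 49.6]
tcp_rot: [179.9, -0.1, 91.5]
ft_force: [0.1, 5.8, 7.2]
finger_gap: 11.7
grip_force: 36.4
```

Request:
apply_moves:
  deltas:
    - [-0.07, 0, 0, 0, 0, 0, 0]
    - [0, 0, 0, 0, 0, 0, 0]

```text
time: 39.22
tool_pos: [610.1, -291.5, 49.6]
tcp_rot: [179.9, -0.1, 91.5]
ft_force: [-0.8, 7.6, 7.9]
finger_gap: 11.9
grip_force: 36.4
```

Request:
apply_moves:
  deltas:
    - [-0.07, 0, 0, 0, 0, 0, 0]
    - [0, 0, 0, 0, 0, 0, 0]

```text
time: 39.48
tool_pos: [610.2, -293.4, 49.5]
tcp_rot: [179.9, -0.1, 91.5]
ft_force: [-0.7, 8.1, 7.0]
finger_gap: 11.6
grip_force: 36.5
```

Request:
apply_moves:
  deltas:
    - [-0.07, 0, 0, 0, 0, 0, 0]
    - [-0.04, 0, 0, 0, 0, 0, 0]
    - [0, 0, 0, 0, 0, 0, 0]

```text
time: 39.85
tool_pos: [610.2, -293.5, 49.6]
tcp_rot: [180.0, -0.4, 91.6]
ft_force: [-3.8, 21.2, 14.8]
finger_gap: 11.5
grip_force: 37.6
```

Request:
apply_moves:
  deltas:
    - [-0.07, 0, 0, 0, 0, 0, 0]
    - [-0.04, 0, 0, 0, 0, 0, 0]
    - [0, 0, 0, 0, 0, 0, 0]

```text
time: 40.22
tool_pos: [610.2, -293.8, 49.6]
tcp_rot: [-179.9, -0.6, 91.6]
ft_force: [-7.7, 35.0, 20.7]
finger_gap: 11.8
grip_force: 38.6
```

The carrier is against the right stop, with contact at TCP y ≈ -293.5. I'll release and check.

Request:
apply_moves:
  deltas:
    - [0.1, 0, 0, 0, 0, 0, 0.6]
    - [0, 0, 0, 0, 0, 0, 0.6]
    - [0, 0, 0, 0, 0, 0, 0.6]
    - [0, 0, -0.6, 0, 0, 0, 0.6]
    - [0, 0, -0.9, 0, 0, 0, 0.6]
    - [0, 0, -0.9, 0, 0, 0, 1]
    - [0, 0, -0.6, 0, 0, 0, 1]
    - [0, 0, 0, 0, 0, 0, 1]

```text
time: 41.22
tool_pos: [610.5, -299.4, 141.3]
tcp_rot: [179.8, 0.1, 91.4]
ft_force: [0.5, -0.4, 0.2]
finger_gap: 85.7
grip_force: 0.0
```

```bash
python3 h.py 608.6 -231.5 48 91.5;  python3 - <<'E'
from h import *
im=snapshot('scene');t=snapshot('top')
cv2.imwrite('pics/raw_s6.png',im[...,::-1]);cv2.imwrite('pics/raw_t6.png',t[...,::-1])
h=cv2.cvtColor(im,cv2.COLOR_RGB2HSV); m=cv2.inRange(h,(5,120,80),(22,255,255)); k,l,s,c=cv2.connectedComponentsWithStats(m)
for i in range(1,k):
  if s[i,4]>15 and 100<c[i,0]<380 and c[i,1]>120: print(c[i],s[i,4],onz('scene',c[i],46))
print(mods(t,z=68,lo=90))
cv2.imwrite('pics/n6.png',cv2.resize(np.hstack([t[150:300,240:400],im[170:320,110:270]])[...,::-1],(800,375),interpolation=cv2.INTER_CUBIC))
E
```

```text
t41.2 units xyz [ 2.3 -0.   3.1] az -0.01 at [ 610.5 -299.4  141.3] [179.8   0.1  91.4] F [ 0.5 -0.4  0.2] gap 85.7
[241.  214.3] 167 [[602.8 -35.9  46. ]]
[142.6 257.3] 205 [[ 609.2 -292.2   46. ]]
[[ 352.2  181.8   24.   618.3 -243.1]
 [ 328.   183.7   24.   617.2 -177.6]
 [ 303.7  185.7   24.   615.7 -111.7]
 [ 353.3  189.2   23.   597.7 -243.6]
 [ 328.9  191.2   23.   596.2 -177.8]
 [ 304.6  193.    21.   595.5 -112.4]]
```

View pics/n6.png

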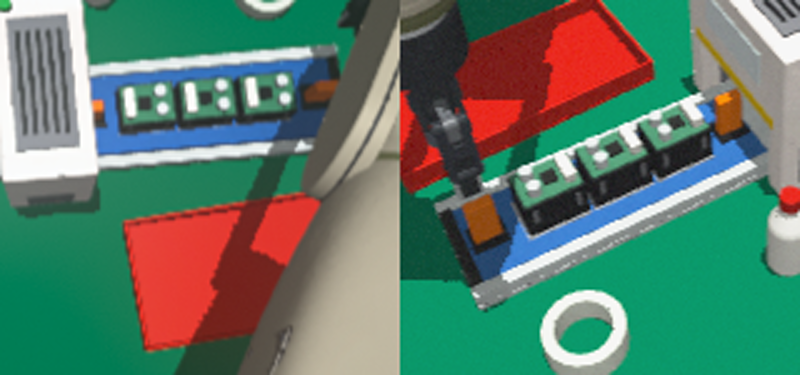

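Request:
apply_moves:
  deltas:
    - [0.75, 0, 0, 0, 0, 0, 1]
    - [0.8, 0, 0, 0, 0, 0, 1]
    - [0.72, 0, 0, 0, 0, 0, 1]
    - [0, 0, 0.6, 0, 0, 0, 1]
    - [0, 0, 0.9, 0, 0, 0, 1]
    - [0, 0, 0.9, 0, 0, 0, 1]
    - [0, 0, 0.4, 0, 0, 0, 1]
    - [0, 0, 0.2, 0, 0, 0, 1]

```text
time: 42.32
tool_pos: [607.1, -230.2, 47.4]
tcp_rot: [-179.9, -0.0, 91.5]
ft_force: [-0.9, -0.1, -0.5]
finger_gap: 85.6
grip_force: 0.0
```

Request:
apply_moves:
  deltas:
    - [0, 0, 0, 0, 0, 0, 1]
    - [0, 0, 0, 0, 0, 0, 1]

```text
time: 42.58
tool_pos: [608.4, -230.8, 49.8]
tcp_rot: [179.9, 0.1, 91.5]
ft_force: [-0.9, 0.1, -0.7]
finger_gap: 85.5
grip_force: 0.0
```

```bash
python3 h.py 608.2 -231.2 46 91.5
```

```text
t42.6 units xyz [-0.  -0.   0.1] az -0.01 at [ 608.4 -230.8   49.8] [179.9   0.1  91.5] F [-0.9  0.1 -0.7] gap 85.5
```

Request:
apply_moves:
  deltas:
    - [0, 0, 0.12, 0, 0, 0, 1]
    - [0, 0, 0, 0, 0, 0, 0]
    - [0, 0, 0, 0, 0, 0, 0]
    - [0, 0, 0, 0, 0, 0, 0]
    - [0, 0, 0, 0, 0, 0, 0]
    - [0, 0, 0, 0, 0, 0, 0]
    - [0, 0, 0, 0, 0, 0, 0]
  grip_force: 60

```text
time: 43.45
tool_pos: [607.8, -230.5, 45.2]
tcp_rot: [180.0, 0.0, 91.5]
ft_force: [0.5, -0.9, 3.0]
finger_gap: 43.8
grip_force: 62.2
```

Request:
apply_moves:
  deltas:
    - [0, 0, -0.15, 0, 0, 0, 0]
    - [0, 0, -0.2, 0, 0, 0, 0]
    - [0, 0, -0.3, 0, 0, 0, 0]
    - [0, 0, -0.7, 0, 0, 0, 0]
    - [0, 0, -0.9, 0, 0, 0, 0]
    - [0, 0, -0.6, 0, 0, 0, 0]
    - [0, 0, 0, 0, 0, 0, 0]

```text
time: 44.32
tool_pos: [609.1, -231.1, 133.5]
tcp_rot: [179.8, 0.1, 91.5]
ft_force: [1.4, -0.0, -0.9]
finger_gap: 44.0
grip_force: 61.9
```

```bash
python3 h.py 436 -287 130 91.5
```

```text
t44.3 units xyz [-1.7 -5.8  0.1] az -0.01 at [ 609.1 -231.1  133.5] [179.8   0.1  91.5] F [ 1.4 -0.  -0.9] gap 44.0
```

Request:
apply_moves:
  deltas:
    - [-0.28, -0.97, 0, 0, 0, 0, 0]
    - [-0.28, -0.97, 0, 0, 0, 0, 0]
    - [-0.28, -0.97, 0, 0, 0, 0, 0]
    - [-0.28, -0.97, 0, 0, 0, 0, 0]
    - [-0.28, -0.97, 0, 0, 0, 0, 0]
    - [-0.28, -0.95, 0, 0, 0, 0, 0]
    - [0, 0, 0, 0, 0, -0.94, 0]
    - [0, 0, 0, 0, 0, 0, 0]

```text
time: 45.32
tool_pos: [434.2, -284.9, 129.6]
tcp_rot: [-180.0, -0.1, 95.7]
ft_force: [-0.0, -0.3, -2.1]
finger_gap: 44.1
grip_force: 62.2
```

Request:
apply_moves:
  deltas:
    - [0, 0, 0.5, 0, 0, 0, 0]
    - [0, 0, 0.9, 0, 0, 0, 0]
    - [0, 0, 0.8, 0, 0, 0, 0]
    - [0, 0, 0.5, 0, 0, 0, 0]
    - [0, 0, 0.2, 0, 0, 0, 0]
    - [0, 0, 0, 0, 0, 0, 0]
    - [0, 0, 0, 0, 0, 0, 0]

```text
time: 46.2
tool_pos: [435.6, -285.7, 44.4]
tcp_rot: [179.9, 0.1, 95.8]
ft_force: [-0.2, -0.2, -2.2]
finger_gap: 44.2
grip_force: 62.2
```

Request:
apply_moves:
  deltas:
    - [0, 0, 0.2, 0, 0, 0, 0]
    - [0, 0, 0.15, 0, 0, 0, 0]
    - [0, 0, 0.1, 0, 0, 0, 0]
    - [0, 0, 0.05, 0, 0, 0, 0]
    - [0, 0, 0, 0, 0, 0, 0]

```text
time: 46.82
tool_pos: [435.0, -285.3, 29.2]
tcp_rot: [-180.0, 0.0, 95.8]
ft_force: [-3.1, 2.7, 7.9]
finger_gap: 44.1
grip_force: 63.2
```

Request:
apply_moves:
  deltas:
    - [0, 0, 0.07, 0, 0, 0, 0]
    - [0, 0, 0, 0, 0, 0, 0]

```text
time: 47.08
tool_pos: [435.4, -285.5, 29.1]
tcp_rot: [180.0, 0.0, 95.8]
ft_force: [-11.4, 9.1, 27.9]
finger_gap: 44.1
grip_force: 65.7
```

Request:
apply_moves:
  deltas:
    - [0, 0, -0.1, 0, 0, 0, 0.8]
    - [0, 0, 0, 0, 0, 0, 0.8]
    - [0, 0, 0, 0, 0, 0, 0.8]
    - [0, 0, -0.5, 0, 0, 0, 0.8]
    - [0, 0, -0.9, 0, 0, 0, 0.8]
    - [0, 0, -1, 0, 0, 0, 0.8]
    - [0, 0, -0.9, 0, 0, 0, 1]
    - [0, 0, -0.2, 0, 0, 0.94, 1]

```text
time: 48.08
tool_pos: [436.3, -286.3, 138.0]
tcp_rot: [179.8, 0.2, 91.4]
ft_force: [1.1, -0.3, 0.5]
finger_gap: 85.1
grip_force: 0.0
```

```bash
python3 h.py 606.7 -165.2 46 91.5
```

```text
t48.1 units xyz [3.9 5.8 3.1] az -0.03 at [ 436.3 -286.3  138. ] [179.8   0.2  91.4] F [ 1.1 -0.3  0.5] gap 85.1
```

Request:
apply_moves:
  deltas:
    - [0.65, 0.96, 0, 0, 0, 0, 1]
    - [0.65, 0.96, 0, 0, 0, 0, 1]
    - [0.65, 0.96, 0, 0, 0, 0, 1]
    - [0.65, 0.96, 0, 0, 0, 0, 1]
    - [0.65, 0.96, 0, 0, 0, 0, 1]
    - [0.65, 0.96, 0, 0, 0, 0, 1]
    - [0, 0, 0, 0, 0, 0, 1]
    - [0, 0, 0, 0, 0, 0, 1]

```text
time: 49.08
tool_pos: [604.4, -164.0, 134.7]
tcp_rot: [-180.0, 0.0, 91.5]
ft_force: [0.0, 0.6, -0.4]
finger_gap: 85.4
grip_force: 0.0
```

```bash
python3 h.py 606.7 -165.2 46 91.5
```

```text
t49.1 units xyz [-0.   0.1  3. ] az -0.01 at [ 604.4 -164.   134.7] [-180.     0.    91.5] F [ 0.   0.6 -0.4] gap 85.4
```

Request:
apply_moves:
  deltas:
    - [-0.03, 0.05, 0.5, 0, 0, 0, 1]
    - [0, 0, 0.9, 0, 0, 0, 1]
    - [0, 0, 0.9, 0, 0, 0, 1]
    - [0, 0, 0.5, 0, 0, 0, 1]
    - [0, 0, 0.2, 0, 0, 0, 1]
    - [0, 0, 0, 0, 0, 0, 1]
    - [0, 0, 0, 0, 0, 0, 1]

```text
time: 49.95
tool_pos: [607.1, -165.0, 45.6]
tcp_rot: [179.9, 0.0, 91.5]
ft_force: [0.5, 0.5, 0.5]
finger_gap: 85.5
grip_force: 0.0
```

Request:
apply_moves:
  deltas:
    - [0, 0, 0.06, 0, 0, 0, 0.7]
    - [0, 0, 0, 0, 0, 0, 0]
    - [0, 0, 0, 0, 0, 0, 0]
    - [0, 0, 0, 0, 0, 0, 0]
    - [0, 0, 0, 0, 0, 0, 0]
    - [0, 0, 0, 0, 0, 0, 0]
    - [0, 0, 0, 0, 0, 0, 0]

```text
time: 50.82
tool_pos: [606.6, -164.7, 43.0]
tcp_rot: [180.0, 0.0, 91.5]
ft_force: [-0.3, 0.8, 5.1]
finger_gap: 44.1
grip_force: 62.3
```

Request:
apply_moves:
  deltas:
    - [0, 0, -0.15, 0, 0, 0, 0]
    - [0, 0, -0.2, 0, 0, 0, 0]
    - [0, 0, -0.3, 0, 0, 0, 0]
    - [0, 0, -0.7, 0, 0, 0, 0]
    - [0, 0, -0.9, 0, 0, 0, 0]
    - [0, 0, -0.6, 0, 0, 0, 0]
    - [0, 0, 0, 0, 0, 0, 0]

```text
time: 51.7
tool_pos: [607.8, -165.2, 131.0]
tcp_rot: [179.7, 0.1, 91.5]
ft_force: [0.9, -0.3, -2.0]
finger_gap: 44.4
grip_force: 61.7
```

```bash
python3 h.py 428 -209 130 91.5
```

```text
t51.7 units xyz [-1.3 -6.   0. ] az -0.01 at [ 607.8 -165.2  131. ] [179.7   0.1  91.5] F [ 0.9 -0.3 -2. ] gap 44.4
```

Request:
apply_moves:
  deltas:
    - [-0.21, -1, 0, 0, 0, 0, 0]
    - [-0.21, -1, 0, 0, 0, 0, 0]
    - [-0.21, -1, 0, 0, 0, 0, 0]
    - [-0.22, -1, 0, 0, 0, 0, 0]
    - [-0.22, -1, 0, 0, 0, 0, 0]
    - [-0.22, -1, 0, 0, 0, 0, 0]
    - [0, 0, 0, 0, 0, -0.94, 0]
    - [0, 0, 0, 0, 0, 0, 0]

```text
time: 52.7
tool_pos: [426.6, -207.8, 127.2]
tcp_rot: [-180.0, -0.0, 95.7]
ft_force: [-0.7, 0.6, -1.3]
finger_gap: 44.2
grip_force: 62.0
```

Request:
apply_moves:
  deltas:
    - [0, 0, 0.5, 0, 0, 0, 0]
    - [0, 0, 0.9, 0, 0, 0, 0]
    - [0, 0, 0.8, 0, 0, 0, 0]
    - [0, 0, 0.5, 0, 0, 0, 0]
    - [0, 0, 0.2, 0, 0, 0, 0]
    - [0, 0, 0, 0, 0, 0, 0]
    - [0, 0, 0, 0, 0, 0, 0]

```text
time: 53.58
tool_pos: [428.0, -208.3, 41.9]
tcp_rot: [179.9, 0.1, 95.8]
ft_force: [-0.1, -0.5, -1.2]
finger_gap: 44.0
grip_force: 62.0
```

Request:
apply_moves:
  deltas:
    - [0, 0, 0.2, 0, 0, 0, 0]
    - [0, 0, 0.15, 0, 0, 0, 0]
    - [0, 0, 0.1, 0, 0, 0, 0]
    - [0, 0, 0, 0, 0, 0, 0]
    - [0, 0, 0, 0, 0, 0, 0]

```text
time: 54.2
tool_pos: [427.3, -207.9, 27.5]
tcp_rot: [-180.0, -0.0, 95.8]
ft_force: [1.1, 0.8, -1.1]
finger_gap: 44.0
grip_force: 62.0
```

Request:
apply_moves:
  deltas:
    - [0, 0, 0.05, 0, 0, 0, 0]
    - [0, 0, 0, 0, 0, 0, 0]

```text
time: 54.45
tool_pos: [427.5, -208.1, 26.9]
tcp_rot: [180.0, 0.0, 95.8]
ft_force: [-5.0, 2.4, 9.9]
finger_gap: 43.8
grip_force: 63.1
```

Request:
apply_moves:
  deltas:
    - [0, 0, 0, 0, 0, 0, 0.8]
    - [0, 0, 0, 0, 0, 0, 0.8]
    - [0, 0, 0, 0, 0, 0, 0.8]
    - [0, 0, -0.5, 0, 0, 0, 0.8]
    - [0, 0, -0.9, 0, 0, 0, 0.8]
    - [0, 0, -1, 0, 0, 0, 0.8]
    - [0, 0, -0.9, 0, 0, 0, 1]
    - [0, 0, -0.2, 0, 0, 0.94, 1]

```text
time: 55.45
tool_pos: [428.8, -208.9, 134.7]
tcp_rot: [179.8, 0.2, 91.4]
ft_force: [0.3, -0.8, 0.7]
finger_gap: 85.3
grip_force: 0.0
```

```bash
python3 h.py 605.2 -99.6 46 91.5
```

```text
t55.5 units xyz [3.5 6.  3. ] az -0.03 at [ 428.8 -208.9  134.7] [179.8   0.2  91.4] F [ 0.3 -0.8  0.7] gap 85.3
```

Request:
apply_moves:
  deltas:
    - [0.57, 1, 0, 0, 0, 0, 1]
    - [0.58, 1, 0, 0, 0, 0, 1]
    - [0.58, 1, 0, 0, 0, 0, 1]
    - [0.58, 1, 0, 0, 0, 0, 1]
    - [0.58, 1, 0, 0, 0, 0, 1]
    - [0.58, 1, 0, 0, 0, 0, 1]
    - [0, 0, 0, 0, 0, 0, 1]
    - [0, 0, 0, 0, 0, 0, 1]

```text
time: 56.45
tool_pos: [604.2, -99.5, 131.4]
tcp_rot: [-180.0, 0.0, 91.5]
ft_force: [-0.3, -0.2, -0.4]
finger_gap: 85.6
grip_force: 0.0
```

```bash
python3 h.py 605.2 -99.6 46 91.5
```

```text
t56.5 units xyz [-0.   0.   2.9] az -0.01 at [604.2 -99.5 131.4] [-180.     0.    91.5] F [-0.3 -0.2 -0.4] gap 85.6
```

Request:
apply_moves:
  deltas:
    - [0, 0, 0.5, 0, 0, 0, 1]
    - [0, 0, 0.9, 0, 0, 0, 1]
    - [0, 0, 0.9, 0, 0, 0, 1]
    - [0, 0, 0.4, 0, 0, 0, 1]
    - [0, 0, 0.2, 0, 0, 0, 1]
    - [0, 0, 0, 0, 0, 0, 1]
    - [0, 0, 0, 0, 0, 0, 1]

```text
time: 57.32
tool_pos: [605.4, -99.6, 45.2]
tcp_rot: [179.9, 0.0, 91.5]
ft_force: [0.5, -0.5, 0.3]
finger_gap: 85.7
grip_force: 0.0
```

Request:
apply_moves:
  deltas:
    - [0, 0, 0, 0, 0, 0, 0.7]
    - [0, 0, 0, 0, 0, 0, 0]
    - [0, 0, 0, 0, 0, 0, 0]
    - [0, 0, 0, 0, 0, 0, 0]
    - [0, 0, 0, 0, 0, 0, 0]
    - [0, 0, 0, 0, 0, 0, 0]
    - [0, 0, 0, 0, 0, 0, 0]

```text
time: 58.2
tool_pos: [605.0, -99.4, 44.6]
tcp_rot: [179.9, 0.0, 91.5]
ft_force: [0.3, 1.0, 5.5]
finger_gap: 43.7
grip_force: 62.2
```

Request:
apply_moves:
  deltas:
    - [0, 0, -0.15, 0, 0, 0, 0]
    - [0, 0, -0.2, 0, 0, 0, 0]
    - [0, 0, -0.3, 0, 0, 0, 0]
    - [0, 0, -0.7, 0, 0, 0, 0]
    - [0, 0, -0.9, 0, 0, 0, 0]
    - [0, 0, -0.6, 0, 0, 0, 0]
    - [0, 0, 0, 0, 0, 0, 0]

```text
time: 59.08
tool_pos: [606.2, -99.7, 132.4]
tcp_rot: [179.7, 0.1, 91.5]
ft_force: [-0.3, -0.2, -1.6]
finger_gap: 44.3
grip_force: 61.7
```

```bash
python3 h.py 420.2 -132 130 91.5
```

```text
t59.1 units xyz [-0.9 -6.2  0.1] az -0.01 at [606.2 -99.7 132.4] [179.7   0.1  91.5] F [-0.3 -0.2 -1.6] gap 44.3
```

Request:
apply_moves:
  deltas:
    - [-0.13, -0.88, 0, 0, 0, 0, 0]
    - [-0.13, -0.88, 0, 0, 0, 0, 0]
    - [-0.13, -0.88, 0, 0, 0, 0, 0]
    - [-0.13, -0.88, 0, 0, 0, 0, 0]
    - [-0.13, -0.88, 0, 0, 0, 0, 0]
    - [-0.13, -0.88, 0, 0, 0, 0, 0]
    - [-0.13, -0.88, 0, 0, 0, 0, 0]
    - [0, 0, 0, 0, 0, -0.94, 0]

```text
time: 60.08
tool_pos: [418.3, -131.1, 128.1]
tcp_rot: [-179.9, -0.1, 95.8]
ft_force: [0.6, 0.6, -0.4]
finger_gap: 44.4
grip_force: 61.8
```

Request:
apply_moves:
  deltas:
    - [0, 0, 0.5, 0, 0, 0, 0]
    - [0, 0, 0.9, 0, 0, 0, 0]
    - [0, 0, 0.8, 0, 0, 0, 0]
    - [0, 0, 0.5, 0, 0, 0, 0]
    - [0, 0, 0.2, 0, 0, 0, 0]
    - [0, 0, 0, 0, 0, 0, 0]
    - [0, 0, 0, 0, 0, 0, 0]

```text
time: 60.95
tool_pos: [421.3, -131.6, 43.3]
tcp_rot: [179.9, 0.0, 95.8]
ft_force: [0.2, 0.1, -1.4]
finger_gap: 44.2
grip_force: 61.8
```

Request:
apply_moves:
  deltas:
    - [0, 0, 0.2, 0, 0, 0, 0]
    - [0, 0, 0.15, 0, 0, 0, 0]
    - [0, 0, 0.1, 0, 0, 0, 0]
    - [0, 0, 0.05, 0, 0, 0, 0]
    - [0, 0, 0, 0, 0, 0, 0]

```text
time: 61.58
tool_pos: [420.8, -131.4, 28.6]
tcp_rot: [-180.0, -0.0, 95.8]
ft_force: [-7.0, 3.2, 13.5]
finger_gap: 43.8
grip_force: 63.6
```

Request:
apply_moves:
  deltas:
    - [0, 0, 0, 0, 0, 0, 0.8]
    - [0, 0, 0, 0, 0, 0, 0.8]
    - [0, 0, 0, 0, 0, 0, 0.8]
    - [0, 0, -0.5, 0, 0, 0, 0.8]
    - [0, 0, -0.9, 0, 0, 0, 0.8]
    - [0, 0, -1, 0, 0, 0, 0.8]
    - [0, 0, -0.9, 0, 0, 0, 0.6]
    - [0, 0, -0.2, 0, 0, 0.94, 0.6]

```text
time: 62.58
tool_pos: [422.1, -132.0, 136.1]
tcp_rot: [179.7, 0.1, 91.4]
ft_force: [0.6, 0.1, -0.9]
finger_gap: 51.3
grip_force: 0.0
```

```bash
python3 h.py 609.8 -293 47 91.5
```

```text
t62.6 units xyz [-5.5  6.1  3. ] az -0.03 at [ 422.1 -132.   136.1] [179.7   0.1  91.4] F [ 0.6  0.1 -0.9] gap 51.3
```

Request:
apply_moves:
  deltas:
    - [-0.79, 0.87, 0, 0, 0, 0, 0.6]
    - [-0.79, 0.87, 0, 0, 0, 0, 0.6]
    - [-0.79, 0.87, 0, 0, 0, 0, 0.6]
    - [-0.79, 0.87, 0, 0, 0, 0, 0.6]
    - [-0.79, 0.87, 0, 0, 0, 0, 0.6]
    - [-0.79, 0.87, 0, 0, 0, 0, 0.6]
    - [-0.79, 0.87, 0, 0, 0, 0, 0.6]
    - [0, 0, 0, 0, 0, 0, 0.6]

```text
time: 63.58
tool_pos: [608.4, -293.9, 132.9]
tcp_rot: [180.0, 0.0, 91.4]
ft_force: [-0.2, -0.5, -0.2]
finger_gap: 51.4
grip_force: 0.0
```

```bash
python3 h.py 609.8 -293 47 91.5
python3 - <<'E'
from h import *
im=snapshot('scene');t=snapshot('top')
cv2.imwrite('pics/n7.png',cv2.resize(np.hstack([t[160:310,240:400],im[140:290,80:240]])[...,::-1],(800,375),interpolation=cv2.INTER_CUBIC))
E
```

```text
t63.6 units xyz [0.  0.1 2.9] az -0.02 at [ 608.4 -293.9  132.9] [180.    0.   91.4] F [-0.2 -0.5 -0.2] gap 51.4
```

View pics/n7.png

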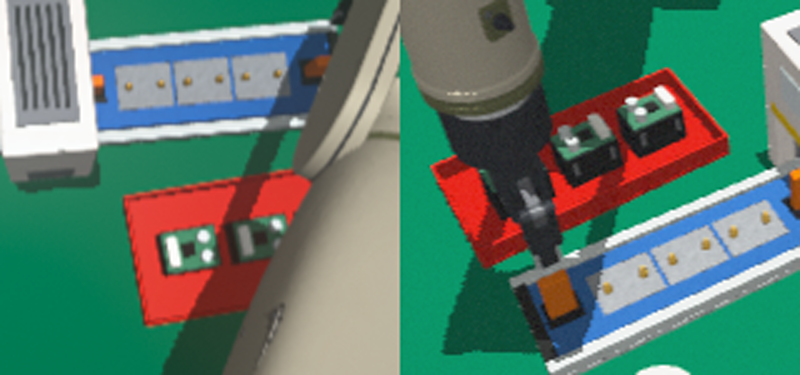

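The modules stand in the tray and the carrier is empty, still at the right stop. I'll grip the right handle and push it back.

Request:
apply_moves:
  deltas:
    - [0.02, 0.02, 0.6, 0, 0, 0, 0.6]
    - [0, 0, 0.9, 0, 0, 0, 0.6]
    - [0, 0, 0.7, 0, 0, 0, 0.6]
    - [0, 0, 0.5, 0, 0, 0, 0.6]
    - [0, 0, 0.15, 0, 0, 0, 0.6]
    - [0, 0, 0, 0, 0, 0, 0.6]
    - [0, 0, 0, 0, 0, 0, 0.6]

```text
time: 64.55
tool_pos: [608.7, -292.3, 48.2]
tcp_rot: [179.9, 0.1, 91.5]
ft_force: [0.6, -0.4, 0.6]
finger_gap: 51.0
grip_force: 0.0
```

Request:
apply_moves:
  deltas:
    - [0, 0, 0, 0, 0, 0, 0]
    - [0, 0, 0, 0, 0, 0, 0]
    - [0, 0, 0, 0, 0, 0, 0]
    - [0, 0, 0, 0, 0, 0, 0]
    - [0, 0, 0, 0, 0, 0, 0]
    - [0, 0, 0, 0, 0, 0, 0]
  grip_force: 35

```text
time: 65.3
tool_pos: [608.6, -292.0, 47.6]
tcp_rot: [179.9, 0.0, 91.5]
ft_force: [2.9, 1.3, 5.2]
finger_gap: 11.7
grip_force: 35.7
```

Request:
apply_moves:
  deltas:
    - [0.1, 0, 0, 0, 0, 0, 0]
    - [0.2, 0, 0, 0, 0, 0, 0]
    - [0.3, 0, 0, 0, 0, 0, 0]
    - [0.4, 0, 0, 0, 0, 0, 0]
    - [0.4, 0, 0, 0, 0, 0, 0]

```text
time: 65.92
tool_pos: [606.8, -250.9, 47.6]
tcp_rot: [180.0, 0.1, 91.4]
ft_force: [-0.8, -4.5, 5.3]
finger_gap: 12.1
grip_force: 35.9
```

Request:
apply_moves:
  deltas:
    - [0.4, 0, 0, 0, 0, 0, 0]
    - [0.4, 0, 0, 0, 0, 0, 0]
    - [0.4, 0, 0, 0, 0, 0, 0]
    - [0.4, 0, 0, 0, 0, 0, 0]
    - [0.4, 0, 0, 0, 0, 0, 0]
    - [0.4, 0, 0, 0, 0, 0, 0]
    - [0.4, 0, 0, 0, 0, 0, 0]
    - [0.4, 0, 0, 0, 0, 0, 0]

```text
time: 66.92
tool_pos: [604.4, -154.9, 47.6]
tcp_rot: [180.0, 0.1, 91.4]
ft_force: [-0.3, -6.0, 6.6]
finger_gap: 11.7
grip_force: 35.9
```

Request:
apply_moves:
  deltas:
    - [0.4, 0, 0, 0, 0, 0, 0]
    - [0.4, 0, 0, 0, 0, 0, 0]
    - [0.4, 0, 0, 0, 0, 0, 0]
    - [0.2, 0, 0, 0, 0, 0, 0]
    - [0, 0, 0, 0, 0, 0, 0]

```text
time: 67.55
tool_pos: [603.5, -112.0, 47.6]
tcp_rot: [180.0, 0.0, 91.5]
ft_force: [0.1, -0.1, 7.2]
finger_gap: 11.5
grip_force: 36.2
```

Request:
apply_moves:
  deltas:
    - [0, 0, 0, 0, 0, 0, 0.6]
    - [0, 0, 0, 0, 0, 0, 0.6]
    - [0, 0, 0, 0, 0, 0, 0.6]

```text
time: 67.92
tool_pos: [602.8, -111.8, 46.3]
tcp_rot: [-179.9, -0.0, 91.5]
ft_force: [-0.1, 0.6, -0.3]
finger_gap: 51.1
grip_force: 0.0
```

```bash
python3 h.py 598.3 145 47 91.5
python3 - <<'E'
from h import *
im=snapshot('scene')
h=cv2.cvtColor(im,cv2.COLOR_RGB2HSV); m=cv2.inRange(h,(5,120,80),(22,255,255)); k,l,s,c=cv2.connectedComponentsWithStats(m)
for i in range(1,k):
  if s[i,4]>15 and 100<c[i,0]<380 and c[i,1]>120: print(c[i],s[i,4],onz('scene',c[i],46))
E
```

```text
t67.9 units xyz [ 8.6  0.1 -0. ] az -0.01 at [ 602.8 -111.8   46.3] [-179.9   -0.    91.5] F [-0.1  0.6 -0.3] gap 51.1
[300.1 188.2] 96 [[596.8 148.4  46. ]]
[211. 227.] 82 [[ 603.8 -119.4   46. ]]
```

Request:
apply_moves:
  deltas:
    - [0, 0, -0.6, 0, 0, 0, 0.6]
    - [0, 0, -0.9, 0, 0, 0, 0.6]
    - [0, 0, -0.9, 0, 0, 0, 0.6]
    - [0, 0, -0.9, 0, 0, 0, 0.6]
    - [0, 0, -0.9, 0, 0, 0, 0.6]
    - [0, 0, -0.9, 0, 0, 0, 0.6]
    - [0, 0, -0.9, 0, 0, 0, 0.6]
    - [0, 0, -0.9, 0, 0, 0, 0.6]

```text
time: 68.97
tool_pos: [603.4, -111.9, 256.6]
tcp_rot: [179.9, 0.0, 91.5]
ft_force: [-0.2, -0.3, 0.1]
finger_gap: 50.9
grip_force: 0.0
```

Request:
apply_moves:
  deltas:
    - [0.95, 0, 0, 0, 0, 0, 0.6]
    - [0.95, 0, 0, 0, 0, 0, 0.6]
    - [0.95, 0, 0, 0, 0, 0, 0.6]
    - [0.95, 0, 0, 0, 0, 0, 0.6]
    - [0.95, 0, 0, 0, 0, 0, 0.6]
    - [0.95, 0, 0, 0, 0, 0, 0.6]
    - [0.95, 0, 0, 0, 0, 0, 0.6]
    - [0.95, 0, 0, 0, 0, 0, 0.6]

```text
time: 69.97
tool_pos: [597.6, 117.0, 255.7]
tcp_rot: [179.9, -0.0, 91.5]
ft_force: [0.8, -0.1, -0.3]
finger_gap: 51.1
grip_force: 0.0
```

Request:
apply_moves:
  deltas:
    - [0.95, 0.05, 0, 0, 0, 0, 0.6]
    - [0, 0, 0, 0, 0, 0, 0.6]
    - [0, 0, 0, 0, 0, 0, 0.6]

```text
time: 70.35
tool_pos: [598.5, 144.1, 254.9]
tcp_rot: [180.0, 0.0, 91.5]
ft_force: [0.3, -0.6, 0.0]
finger_gap: 51.0
grip_force: 0.0
```

```bash
python3 h.py 597.7 145 47 91.5
python3 - <<'E'
from h import *
for n,z in(('scene',46),('top',70)):
  im=snapshot(n)
  h=cv2.cvtColor(im,cv2.COLOR_RGB2HSV); m=cv2.inRange(h,(5,120,80),(22,255,255)); k,l,s,c=cv2.connectedComponentsWithStats(m)
  for i in range(1,k):
    P=onz(n,c[i],z)[0]
    if s[i,4]>8 and 560<P[0]<650 and abs(P[1])<400: print(n,c[i],s[i,4],P)
E
```

```text
t70.3 units xyz [ 0.  -0.   6.9] az -0.01 at [598.5 144.1 254.9] [180.    0.   91.5] F [ 0.3 -0.6  0. ] gap 51.0
scene [300.2 188.3] 92 [597.3 148.3  46. ]
scene [213.6 225.4] 164 [ 602.1 -111.8   46. ]
top [303.5 192. ] 62 [ 597.9 -109.3   70. ]
```

Request:
apply_moves:
  deltas:
    - [0.05, 0, 0.8, 0, 0, 0, 0.6]
    - [0, 0, 0.9, 0, 0, 0, 0.6]
    - [0, 0, 0.9, 0, 0, 0, 0.6]
    - [0, 0, 0.9, 0, 0, 0, 0.6]
    - [0, 0, 0.9, 0, 0, 0, 0.6]
    - [0, 0, 0.9, 0, 0, 0, 0.6]
    - [0, 0, 0.9, 0, 0, 0, 0.6]
    - [0, 0, 0.5, 0, 0, 0, 0.6]

```text
time: 71.45
tool_pos: [597.5, 144.9, 51.4]
tcp_rot: [-179.9, 0.0, 91.4]
ft_force: [0.9, 0.0, -0.2]
finger_gap: 51.1
grip_force: 0.0
```

Request:
apply_moves:
  deltas:
    - [0, 0, 0.15, 0, 0, 0, 0.6]
    - [0, 0, 0, 0, 0, 0, 0.6]
    - [0, 0, 0, 0, 0, 0, 0]
    - [0, 0, 0, 0, 0, 0, 0]
    - [0, 0, 0, 0, 0, 0, 0]
    - [0, 0, 0, 0, 0, 0, 0]
    - [0, 0, 0, 0, 0, 0, 0]
    - [0, 0, 0, 0, 0, 0, 0]

```text
time: 72.45
tool_pos: [598.9, 146.2, 49.5]
tcp_rot: [179.9, -0.0, 91.4]
ft_force: [-1.5, 0.2, 6.3]
finger_gap: 11.6
grip_force: 35.5
```

Request:
apply_moves:
  deltas:
    - [0.1, 0, 0, 0, 0, 0, 0]
    - [0.2, 0, 0, 0, 0, 0, 0]
    - [0.3, 0, 0, 0, 0, 0, 0]
    - [0.4, 0, 0, 0, 0, 0, 0]
    - [0.4, 0, 0, 0, 0, 0, 0]

```text
time: 73.08
tool_pos: [598.2, 187.4, 49.6]
tcp_rot: [179.9, 0.1, 91.4]
ft_force: [0.8, -5.3, 6.0]
finger_gap: 11.3
grip_force: 35.1
```

Request:
apply_moves:
  deltas:
    - [0.4, 0, 0, 0, 0, 0, 0]
    - [0.4, 0, 0, 0, 0, 0, 0]
    - [0.4, 0, 0, 0, 0, 0, 0]
    - [0.4, 0, 0, 0, 0, 0, 0]
    - [0.4, 0, 0, 0, 0, 0, 0]
    - [0.4, 0, 0, 0, 0, 0, 0]
    - [0.4, 0, 0, 0, 0, 0, 0]
    - [0.4, 0, 0, 0, 0, 0, 0]

```text
time: 74.08
tool_pos: [595.8, 283.5, 49.5]
tcp_rot: [179.9, 0.1, 91.4]
ft_force: [-0.4, -4.3, 5.7]
finger_gap: 11.5
grip_force: 35.2
```

Request:
apply_moves:
  deltas:
    - [0.4, 0, 0, 0, 0, 0, 0]
    - [0.3, 0, 0, 0, 0, 0, 0]
    - [0.2, 0, 0, 0, 0, 0, 0]
    - [0.1, 0, 0, 0, 0, 0, 0]
    - [0.1, 0, 0, 0, 0, 0, 0]
    - [0, 0, 0, 0, 0, 0, 0]

```text
time: 74.82
tool_pos: [594.9, 316.7, 49.6]
tcp_rot: [179.9, 0.0, 91.5]
ft_force: [-0.3, -3.1, 5.4]
finger_gap: 11.4
grip_force: 35.1
```

Request:
apply_moves:
  deltas:
    - [0.1, 0, 0, 0, 0, 0, 0]
    - [0.1, 0, 0, 0, 0, 0, 0]
    - [0, 0, 0, 0, 0, 0, 0]

```text
time: 75.2
tool_pos: [594.8, 322.7, 49.6]
tcp_rot: [179.9, 0.0, 91.5]
ft_force: [0.2, -2.7, 4.5]
finger_gap: 11.8
grip_force: 35.1
```

Request:
apply_moves:
  deltas:
    - [0.07, 0, 0, 0, 0, 0, 0]
    - [0, 0, 0, 0, 0, 0, 0]

```text
time: 75.45
tool_pos: [594.7, 324.6, 49.6]
tcp_rot: [179.9, 0.0, 91.4]
ft_force: [0.5, -4.1, 5.4]
finger_gap: 11.8
grip_force: 35.1
```

Request:
apply_moves:
  deltas:
    - [0.07, 0, 0, 0, 0, 0, 0]
    - [0, 0, 0, 0, 0, 0, 0]

```text
time: 75.7
tool_pos: [594.7, 326.0, 49.5]
tcp_rot: [179.9, 0.1, 91.4]
ft_force: [0.3, -6.7, 6.9]
finger_gap: 11.7
grip_force: 35.3
```

Request:
apply_moves:
  deltas:
    - [0.07, 0, 0, 0, 0, 0, 0]
    - [0, 0, 0, 0, 0, 0, 0]

```text
time: 75.95
tool_pos: [594.7, 326.1, 49.6]
tcp_rot: [180.0, 0.3, 91.4]
ft_force: [-1.4, -16.9, 10.5]
finger_gap: 11.6
grip_force: 35.9
```

Request:
apply_moves:
  deltas:
    - [0.1, 0, 0, 0, 0, 0, 0]
    - [0, 0, 0, 0, 0, 0, 0]

```text
time: 76.2
tool_pos: [594.7, 326.6, 49.6]
tcp_rot: [-180.0, 0.5, 91.4]
ft_force: [-3.8, -26.1, 16.0]
finger_gap: 11.3
grip_force: 36.6
```

Request:
apply_moves:
  deltas:
    - [0, 0, 0, 0, 0, 0, 0.6]
    - [0, 0, 0, 0, 0, 0, 0.6]
    - [0, 0, 0, 0, 0, 0, 0.6]
    - [0, 0, -0.6, 0, 0, 0, 0.6]
    - [0, 0, -0.9, 0, 0, 0, 0.6]
    - [0, 0, -0.9, 0, 0, 0, 0.6]
    - [0, 0, -0.9, 0, 0, 0, 0.6]
    - [0, 0, -0.9, 0, 0, 0, 0.6]

```text
time: 77.2
tool_pos: [593.8, 332.7, 177.1]
tcp_rot: [179.9, -0.0, 91.5]
ft_force: [-0.5, 0.2, 0.7]
finger_gap: 51.1
grip_force: 0.0
```

Request:
apply_moves:
  deltas:
    - [0, -1, 0, 0, 0, 0, 0.6]
    - [0, -1, 0, 0, 0, 0, 0.6]
    - [0, -1, 0, 0, 0, 0, 0.6]
    - [0, -1, 0, 0, 0, 0, 0.6]
    - [0, -1, 0, 0, 0, 0, 0.6]
    - [0, -1, 0, 0, 0, 0, 0.6]
    - [0, 0, 0, 0, 0, 0, 0.6]
    - [0, 0, 0, 0, 0, 0, 0.6]

```text
time: 78.2
tool_pos: [414.4, 328.2, 175.8]
tcp_rot: [179.9, -0.1, 91.5]
ft_force: [-0.8, -0.1, 0.5]
finger_gap: 51.4
grip_force: 0.0
```

Run:
```python
from h import *
im=snapshot('scene');t=snapshot('top')
for n,z,I in(('scene',46,im),('top',70,t)):
  h=cv2.cvtColor(I,cv2.COLOR_RGB2HSV); m=cv2.inRange(h,(5,120,80),(22,255,255)); k,l,s,c=cv2.connectedComponentsWithStats(m)
  for i in range(1,k):
    P=onz(n,c[i],z)[0]
    if s[i,4]>8 and 560<P[0]<650 and abs(P[1])<400: print(n,c[i],s[i,4],P)
cv2.imwrite('pics/n8.png',cv2.resize(np.hstack([t[110:310,120:410],im[100:300,80:370]])[...,::-1],(800,276),interpolation=cv2.INTER_CUBIC))
```

```text
scene [349.8 167. ] 129 [593.8 323.7  46. ]
top [235.4 196.3] 30 [597.5  72.8  70. ]
top [143.7 204.9] 85 [589.6 316.7  70. ]
```

View pics/n8.png

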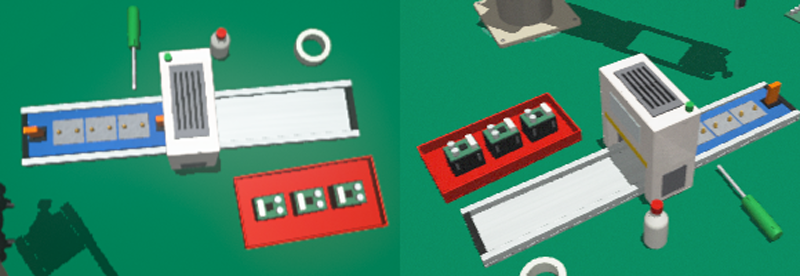

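The three modules stand upright side by side in the tray, and the empty carrier is back at the left stop. The screwdriver, bottle and tape roll are undisturbed, and the arm is clear.

```bash
python3 -c "
from bench import hand_in; print(hand_in())"
```

```text
the job is handed in; nothing more can be done
None
```

I handed the job in at about 78 s: all three modules rode seated under the arch to the unloading stop and now stand upright side by side in the red tray, and the empty carrier is back against the loading stop; no verdict came back.

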